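Exchange the cassettes under a double-latched hood

ROBOT

A 6-joint arm with a two-finger parallel gripper is mounted at the origin on the work surface. World frame = base frame: x ahead of the robot, y to its left, z up, the work surface at z = 0. Lengths are in m, angles in rad, forces in N, time in s.
With the tool pointing down it reaches from about 0.325 to 0.9 m from the base axis. Payload 6.1 kg.
Tool frame: the origin (TCP) lies midway between the tips of the shut fingers; the grasp point (between the pads) lies 19 mm behind it; x points along the fingers, z is the direction in which the jaws open and shut, and the axes are right-handed (so a half turn about x gives the same grasp; the last joint's range is limited). The gripper opens to 85 mm and grips with 20 to 120 N. Pads are 22 mm wide; open, the fingers measure 114 mm over their backs; the gripper's body (76 mm by 85 mm) begins 54 mm behind the grasp point. The pads swing forward as they close: fully open they stand 13 mm farther back than shut.
Start: joints at [-1.434, 0.22, 1.526, -0, 1.395, -0.126], TCP at [0.162, -0.604, 0.231] pointing down, gripper open.
Joint ranges: [-2.98, 2.98], [-0.91, 2.08], [0.09, 2.57], [-1.24, 4.39], [0.2, 2.65], [-2.68, 2.68]. Speed limits (rad/s): [2.57, 2.57, 3.01, 3.14, 3.14, 3.14].

INTERFACE

Orientations are given as a unit quaternion [w, x, y, z].
In Python, from station import read_state, capture, finish_job, look_for, regions_of gives the robot as it stands.
- The arm moves only by the shell command python3 -m handwheel 'ROWS' [OPENING] [FORCE]. ROWS is JSON, a list of rows, each a list of 6 numbers: the shift along the world's x, y, z in mm, then the turn, a rotation vector about the world's x, y, z in rad. A call has 1 to 20 rows; each row shifts and turns the commanded pose from where the row before left it; what a row does not reach is not made up. A row lasts 1/12 s, in which the tool goes at most 41.7 mm and 7.16 degrees, less where a joint would pass 70% of its speed; a pose out of reach is approached as far as the arm can. A call with a gripper value outside its range is refused whole. OPENING is the opening, from -1 (shut) to 1 (fully open), so that 0 is half open, set as the call begins (- or left out, the last holds). The fingers move at their own pace and stop on an object; FORCE is the grip in N (left out, the last holds). Time passes only in rows, so rows that do not move let the fingers close. It gives the time, the measured TCP pose, the force and the opening at its end, in the units of the state.
- read_state(): the state, without advancing time (a new reading comes with each control period).
- capture(name): name is "scene" or "top" or "wrist"; returns a dict with "pixels" (420x560x3 uint8, red, green, blue), "fx", "fy", "cx", "cy" (pixels), "position" and "rotation" of the camera in the world. Camera axes: x right, y up, looking along -z (the intrinsics and any distortion apply to the point x, -y, -z); pixel columns grow to the right and rows downward; lengths in m; the calibration is good to about 2 mm. A picture is of the moment at which its call begins. There is no depth.
- finish_job(): hands the job in, once; it reports no verdict.
Trained networks look in a picture, given as the dict that the camera call returned (one of the last four; its "shot" number tells which), for a name from the list of things; names that differ only in an ending like _2 or _b are one class to them, and where a whole thing is asked for, a point or a joint stands for the part that bears it (a point fixed in the world has none). Each returns a list of dicts, best first, with "score" (0 to 1); they miss things now and then, are a little off and sometimes report something else, mostly with a low value. They report only what shows in the picture. A call takes as long as a camera call. They do not tell look-alikes from the thing itself.
- look_for(picture, target): "bbox" ([centre column, centre row, width, height] in pixels, round what is visible of it).
- regions_of(picture, target): "mask" (420x560 bool, what is visible of it) and "bbox" ([centre column, centre row, width, height] in pixels, round what is visible of it).
The state is a dict: "time": time; "joint_positions": joint angles; "qd": joint speeds; "tau": joint torques, N m; "tool_pos": TCP position; "eef_rot": TCP orientation; "contact_force": force on the tool from outside, world axes, zero at the start; "torque": the same for the moment, N m; "gripper_width": finger opening in m.
Only numpy, scipy, OpenCV 4.12 (cv2) and the standard library are available. Lean on these libraries where they do the work, as an engineer would, in place of code of your own. Each camera call takes 0.05 s, during which the arm holds its last target.

TASK

Open the conditioning unit's hood: slide the orange latch clear, raise the hood a little until it hangs on its inner safety catch, push in the red catch paddle that this uncovers, then swing the hood fully up. Take every spent (orange-yellow) cassette out of the unit and lay it flat, right way up, in the grey tray, and seat every fresh blue cassette from the bench in an empty bay, leaving the blue cassette that is already in the unit in its bay. Then close the hood fully and slide the orange latch all the way back to lock it (the red catch may stay pushed in); leave the other things on the bench alone.

Things in the scene. Friction and masses are not known exactly. Their poses are not given: they have to be found in the camera images.
- bay0 (a point): Floor centre of a bay, 30 mm over the bench, in the white unit on the left. Unit axes (shared by its points): -x its front (latch, catch; faces roughly to the robot's right), +x hinge side, y its length, z up. A bay is a pocket 118 (x) x 70 (y) mm, 20 mm deep; a cassette lies in it with its long side along the unit's x. bay0 is 75 mm to -y of bay1.
- bay1 (a point): Floor centre of the middle bay, as bay0. The unit's base is 145 (x) x 236 (y) mm, its walls 50 mm high over the bench, 5 mm between bays; its front face is 78 mm to -x of this point. With the hood up there are 55 mm free from a bay's centre towards +x.
- bay2 (a point): Centre of the floor of the bay 75 mm to +y of bay1, as bay0.
- hood (a joint): Angle of the hood (rad): 0 closed, 1.75 fully up (1.4 will do). A stiff hinge: it stays where it is left (about 6 N at the handle lifts it, 2 to 5 N lowers it). Latch shut: it cannot rise. Latch open: it rises to about 0.33, where its steel foot meets the red catch from below; 0.25 to 0.33 is a good gap for pushing the catch.
- hood_handle (a point): Middle of the handle bar on the hood's top: round, 12 mm thick, 90 mm long along the unit's y, 48 mm off the top, 140 mm over the bench when shut. Take it from above, a finger on its -x and +x side; it turns between the fingers along the arc. Hood: white frame, clear top, 165 (x) x 256 (y) mm, 95 mm high; its front skirt is 30 mm to -x of the bar and hangs to 33 mm over the bench when shut.
- hood_hinge (a point): On the hinge axis (along the unit's y; opening is a positive turn about +y), 50 mm over the bench. The handle goes round it on a radius of 167 mm; shut, the handle is 141 mm to -x of it and 90 mm higher. Axes turn with the hood; when shut they are the unit's.
- latch (a joint): Travel of the orange slide latch (m): 0 shut (its bolt lies over a lug on the hood's front), 0.035 fully open; slide it fully. It opens towards the unit's -y with about 2 N of friction and stays where it is left. Shut it only with the hood down.
- latch_grip (a point): Middle of the latch's upright orange grip, 75 mm over the bench: 20 (x) x 24 (y) mm, free from 60 to 90 mm over the bench (its bolt plate lies below), before the unit's front at its -y end, 13 mm clear of the hood. Best pinched across its 24 mm (along the unit's y) from above.
- catch (a joint): Travel of the red inner catch (m): 0 engaged, 0.016 pushed fully in; push it fully. It goes towards the unit's +x (inwards), about 3 N, and stays where it is left.
- catch_face (a point): Middle of the front of the red catch paddle, 60 (y) x 22 (z) mm, 45 mm over the bench, at the middle of the unit's front; moves with the catch. Shut, the hood's skirt covers it; with the hood at 0.3 rad the skirt's edge is 85 mm over the bench and 5 mm in front of the paddle, so closed fingertips reach it from in front, tilted about 45 degrees.
- fresh1_mid (a point): A flat block 110 (x) x 62 x 22 mm with an upright fin on top, centred, 60 mm long (x), 12 mm wide, 24 mm high: 46 mm overall, 0.1 to 0.2 kg. The point is its middle, 23 mm above its underside. Half a turn makes no difference. A fresh cassette, blue, on the bench to the robot's right of the unit (may be absent).
- fresh2_mid (a point): A flat block 110 (x) x 62 x 22 mm with an upright fin on top, centred, 60 mm long (x), 12 mm wide, 24 mm high: 46 mm overall, 0.1 to 0.2 kg. The point is its middle, 23 mm above its underside. Half a turn makes no difference. A fresh cassette, blue, as fresh1 (may be absent).
- spent1_mid (a point): A flat block 110 (x) x 62 x 22 mm with an upright fin on top, centred, 60 mm long (x), 12 mm wide, 24 mm high: 46 mm overall, 0.1 to 0.2 kg. The point is its middle, 23 mm above its underside. Half a turn makes no difference. A spent cassette, orange-yellow, in one of the bays at the start (may be absent).
- spent2_mid (a point): A flat block 110 (x) x 62 x 22 mm with an upright fin on top, centred, 60 mm long (x), 12 mm wide, 24 mm high: 46 mm overall, 0.1 to 0.2 kg. The point is its middle, 23 mm above its underside. Half a turn makes no difference. A spent cassette, orange-yellow, as spent1 (may be absent).
- kept_mid (a point): A flat block 110 (x) x 62 x 22 mm with an upright fin on top, centred, 60 mm long (x), 12 mm wide, 24 mm high: 46 mm overall, 0.1 to 0.2 kg. The point is its middle, 23 mm above its underside. Half a turn makes no difference. The blue cassette that lies in one of the bays at the start and stays there.
- tray_in (a point): Centre of the inner floor, 5 mm above the bench, of the grey open tray for spent cassettes on the right: inside 165 (x) x 185 (y) mm, walls 5 mm thick, 35 mm high overall. Two cassettes lie in it side by side, long sides along its x, 45 mm to either side of the centre in y.
- jar: Bystander: amber jar with white lid, 44 mm wide, 75 mm high; origin at its foot.
- flask: Bystander: white bottle, 52 mm wide, 110 mm high; origin at its foot.
- tipbox: Bystander: green divided box 85 x 120 x 60 mm; origin at its foot.
- beaker: Bystander: glass cup, 70 mm wide, 85 mm high; origin at its foot.
- dish: Bystander: white bowl, 90 mm wide, 30 mm high; origin at its foot.
- driver: Bystander: screwdriver lying near the robot.
Things that resemble listed ones, but are neither listed nor needed, are in the scene too. Leave any pink look-alike of the part that bears fresh1_mid alone.

How it is judged:
By the outcome, as a careful person would: the job done as asked, in the order asked, and still so for the second after the job is handed in, with the robot touching nothing.
Of spent1, spent2 only 1 to 2 are there at a start; the rules pass over those that are not, and their reading is None.
Of fresh1, fresh2 only 1 to 2 are there at a start; the rules pass over those that are not, and their reading is None.
At some moment in a run one of fresh1, fresh2 may be knocked a few centimetres aside while the robot is not near it.
It also fails if it takes over 210 s, if anything falls off the work surface, if the arm or the gripper's body presses on something with over 40 N, if the wrist force passes 120 N, or if a joint passes its speed limit or range.

## Working session

There is one attempt and no reset: what is moved stays moved. The work goes in short steps, Python scripts to look and compute and a shell command to move; the robot and the scene stay as the last step left them, time stands still between calls to the robot, and variables do not carry over. Pictures are saved under pics/ and viewed, and the job is handed in when it is done.

```bash
ls; mkdir -p pics; python3 - <<'E'
from station import *
import cv2
s=read_state(); print(s)
for n in ["scene","top","wrist"]:
    p=capture(n); print(n,p["fx"],p["fy"],p["cx"],p["cy"],p["position"],p["rotation"],[k for k in p])
    cv2.imwrite(f"pics/{n}0.png",p["pixels"][:,:,::-1])
E
```

```text
pics
{'time': 0.0, 'joint_positions': array([-1.43409855e+00,  2.21221619e-01,  1.52760746e+00, -9.54070571e-06,
        1.39471231e+00, -1.26097030e-01]), 'qd': array([ 0.00119933, -0.00072631, -0.00061665,  0.00092236,  0.0016217 ,
       -0.00021518]), 'tau': array([ 1.82658055e-04, -4.96904325e+01, -3.89390373e+01, -5.41564907e-05,
        1.11465639e-02, -4.32393313e-05]), 'tool_pos': array([ 0.16227444, -0.60293763,  0.23020398]), 'eef_rot': array([ 0.5607077 ,  0.43066163,  0.56169189, -0.42969717]), 'contact_force': array([-0.6309066 ,  0.13935505,  0.37855686]), 'torque': array([ 0.01612754, -0.01669871, -0.01683806]), 'gripper_width': 0.08531659375056778}
scene 415.49008051969184 415.49008051969184 289.03461958461094 213.4916719955665 [ 0.88343613 -0.54539687  0.87904564] [0.90105154 0.30638109 0.09793972 0.29093737] ['pixels', 'fx', 'fy', 'cx', 'cy', 'position', 'rotation', 'shot']
top 465.03435092720576 465.03435092720576 278.08092073887514 206.52253314426898 [ 0.40331936 -0.05072586  1.45672783] [ 0.71609451  0.0389999  -0.04052343 -0.6957338 ] ['pixels', 'fx', 'fy', 'cx', 'cy', 'position', 'rotation', 'shot']
wrist 310.0546936111953 310.0546936111953 280.28969580209855 207.44767972833577 [ 0.24459108 -0.58089617  0.37343432] [ 0.78300964 -0.13123515  0.10247214 -0.59931019] ['pixels', 'fx', 'fy', 'cx', 'cy', 'position', 'rotation', 'shot']
```

View pics/scene0.png

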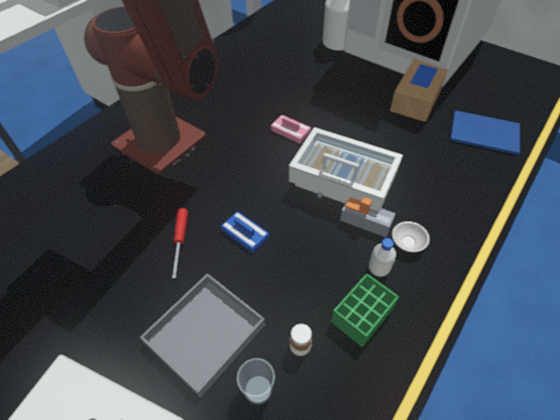

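View pics/top0.png

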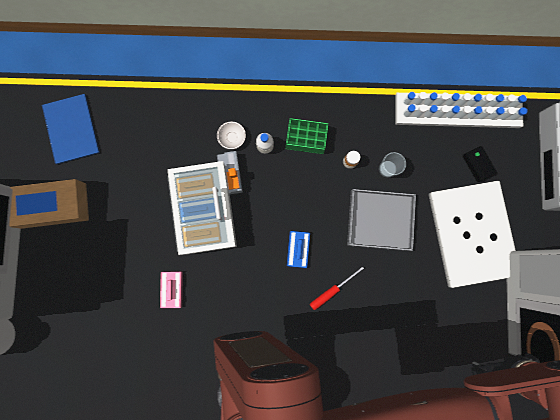

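View pics/wrist0.png

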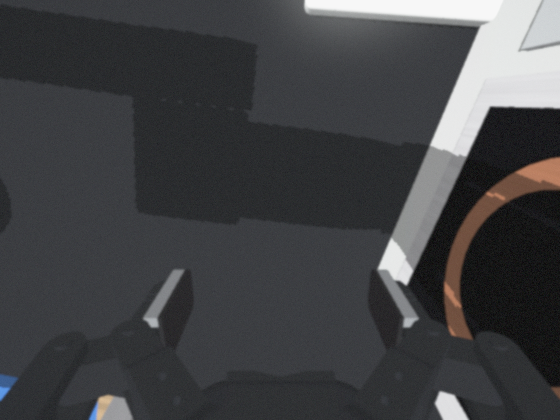

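```bash
cat > h.py <<'E'
import numpy as np, cv2
from scipy.spatial.transform import Rotation as R
from station import *
def Q(q): return R.from_quat([q[1],q[2],q[3],q[0]])
def ray(p,uv):
    uv=np.atleast_2d(uv).astype(float)
    d=np.c_[(uv[:,0]-p["cx"])/p["fx"],-(uv[:,1]-p["cy"])/p["fy"],-np.ones(len(uv))]
    return Q(p["rotation"]).apply(d)
def toz(p,uv,z):
    d=ray(p,uv); o=np.array(p["position"]); t=(z-o[2])/d[:,2]
    return o+d*t[:,None]
def proj(p,X):
    X=np.atleast_2d(X); c=Q(p["rotation"]).inv().apply(X-np.array(p["position"]))
    return np.c_[p["cx"]+p["fx"]*c[:,0]/-c[:,2],p["cy"]-p["fy"]*c[:,1]/-c[:,2]]
def save(p,n,crop=None,k=1):
    im=p["pixels"][:,:,::-1]
    if crop: a,b,c,d=crop; im=im[b:d,a:c]
    if k!=1: im=cv2.resize(im,None,fx=k,fy=k,interpolation=cv2.INTER_CUBIC)
    cv2.imwrite(f"pics/{n}.png",im)
def rect(p,m,z):
    c=max(cv2.findContours(m.astype(np.uint8),cv2.RETR_EXTERNAL,cv2.CHAIN_APPROX_NONE)[0],key=len)[:,0]
    X=toz(p,c,z)[:,:2]
    r=cv2.minAreaRect((X*1000).astype(np.float32)); return r
def tool():
    s=read_state(); r=Q(s["eef_rot"]).as_matrix()
    return s,r
E
python3 - <<'E'
from h import *
p=capture("top"); 
for n,z in [("fresh1_mid",.022),("spent1_mid",.052),("kept_mid",.052),("tray_in",.035),("hood",.095),("latch_grip",.09),("hood_handle",.14),("jar",.07),("flask",.1),("tipbox",.06),("beaker",.08),("dish",.03),("driver",.01)]:
    for d in regions_of(p,n)[:4]:
        r=rect(p,d["mask"],z); print(n,round(d["score"],2),np.round(d["bbox"]),d["mask"].sum(),np.round(r[0]),np.round(r[1]),round(r[2],1))
save(p,"top_crop",(140,130,340,280),4)
E
```

```text
fresh1_mid 0.75 [300. 248.  20.  38.] 721 [ 436. -118.] [ 62. 110.] 86.3
fresh1_mid 0.56 [172. 290.  25.  33.] 776 [302. 267.] [105.  68.] 1.6
kept_mid 0.48 [203. 208.  71.  92.] 4998 [553. 181.] [267. 177.] 10.4
tray_in 0.85 [382. 219.  67.  59.] 3797 [ 533. -371.] [206. 181.] 86.5
tray_in 0.47 [206. 204.  73. 103.] 5615 [571. 167.] [294. 222.] 10.0
latch_grip 0.52 [233. 178.  11.  22.] 218 [638.  87.] [64. 32.] 10.2
hood_handle 0.67 [203. 210.  72.  92.] 5034 [544. 166.] [252. 168.] 10.8
jar 0.58 [353. 161.  17.  16.] 191 [ 710. -270.] [39. 53.] 46.7
flask 0.61 [265. 142.  20.  23.] 296 [746.  -8.] [61. 51.] 1.7
tipbox 0.9 [308. 134.  43.  37.] 1224 [ 783. -134.] [120.  99.] 83.8
beaker 0.56 [395. 165.  26.  28.] 491 [ 694. -392.] [66. 83.] 46.2
dish 0.59 [233. 134.  25.  29.] 605 [786. 103.] [86. 85.] 46.4
driver 0.55 [340. 289.  54.  43.] 355 [ 324. -239.] [ 27. 195.] 40.0
driver 0.15 [265. 142.  18.  19.] 240 [769.  -6.] [59. 48.] 1.9
```

View pics/top_crop.png

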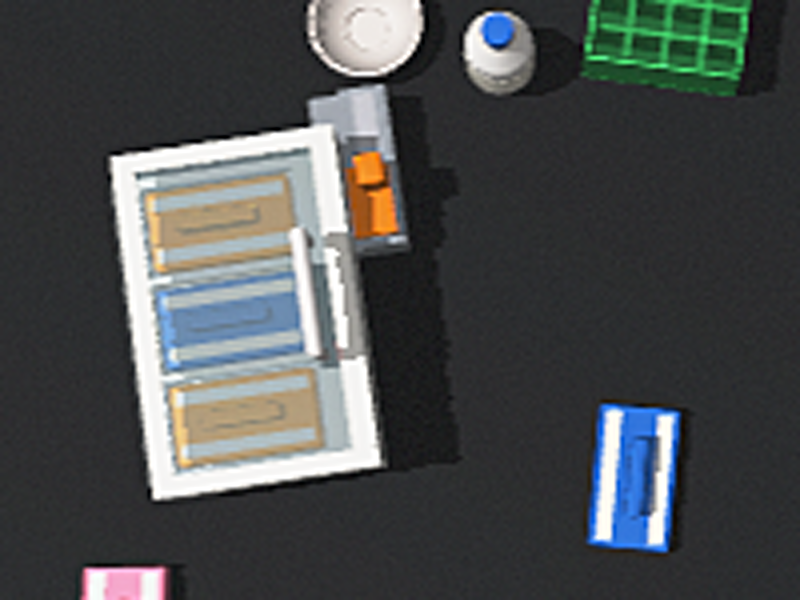

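```bash
python3 - <<'E'
from h import *
p=capture("top"); f=lambda c,z: toz(p,np.array(c)/4+[140,130],z)*1000
H=f([(110,155),(332,125),(383,466),(153,499)],93)if 0 else toz(p,np.array([(110,155),(332,125),(383,466),(153,499)])/4+[140,130],.094)*1000
print(H.round(), H.mean(0).round())
for i in range(4):
    d=H[(i+1)%4]-H[i]; print(np.linalg.norm(d).round(),np.degrees(np.arctan2(d[1],d[0])).round(1))
B=f([(299,229),(316,356)],.14);print("bar",B.round(),B.mean(0).round())
print("grip",f([(352,155),(381,151),(386,182),(358,187)],.09).round())
# cassettes in bays: corners top z=.052
for n,c in dict(b0=[(146,195),(290,175),(300,250),(155,272)],b1=[(157,292),(290,275),(300,352),(166,370)],b2=[(170,388),(315,368),(325,445),(180,467)]).items():
    X=f(c,.052);print(n,X.mean(0).round(),X[1].round()-X[0].round())
q=capture("scene"); save(q,"sc_crop",(260,110,440,260),4)
E
```

```text
[[661. 280.  94.]
 [688. 117.  94.]
 [436.  69.  94.]
 [408. 235.  94.]] [548. 175.  94.]
166.0 -80.5
256.0 -169.3
169.0 99.8
257.0 10.2
bar [[602. 131. 140.]
 [512. 115. 140.]] [557. 123. 140.]
grip [[667. 101.  90.]
 [670.  80.  90.]
 [647.  75.  90.]
 [643.  96.  90.]]
b0 [619. 202.  52.] [  19. -109.    0.]
b1 [543. 194.  52.] [  16. -100.    0.]
b2 [471. 176.  52.] [  19. -109.    0.]
```

View pics/sc_crop.png

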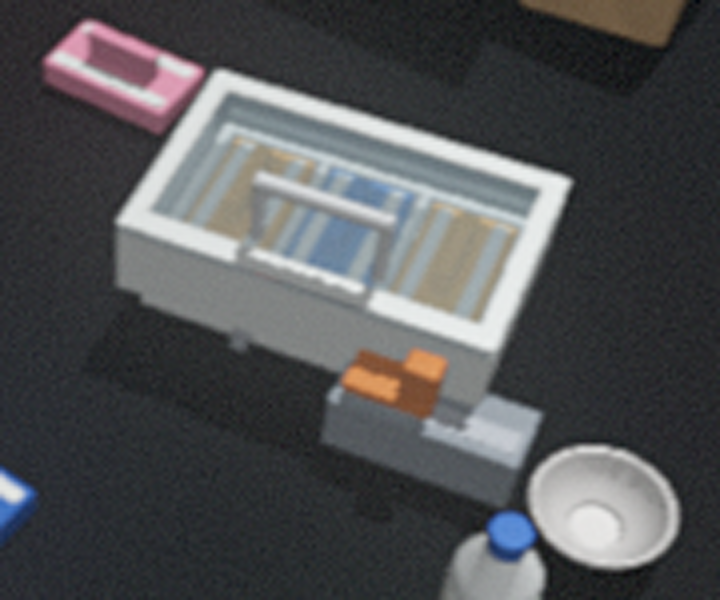

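```bash
cat >> h.py <<'E'
# unit frame
C0=np.array([548,175.])/1000; YAW=np.radians(100.0)
XU=np.array([np.cos(YAW),np.sin(YAW),0]); YU=np.array([-np.sin(YAW),np.cos(YAW),0]); ZU=np.array([0,0,1.])
def U(x,y,z): # mm rel hood centre
    return np.array([*C0,0])+(XU*x+YU*y+ZU*z)/1000
def goal(pos,xd=None,zd=None):
    """prints shift mm & rotvec from current pose to tcp goal"""
    s=read_state(); r=Q(s["eef_rot"]); d=(np.array(pos)-s["tool_pos"])*1000
    print("t",round(s["time"],2),"tcp",s["tool_pos"].round(4),"w",s["gripper_width"].round(4),"F",s["contact_force"].round(1))
    print("shift",d.round(1),"len",np.linalg.norm(d).round(1))
    if xd is not None:
        xd=np.array(xd,float);xd/=np.linalg.norm(xd); best=None
        for sg in (1,-1):
            z=sg*np.array(zd,float); z-=xd*(z@xd); z/=np.linalg.norm(z)
            M=np.c_[xd,np.cross(z,xd),z]
            rv=(R.from_matrix(M)*r.inv()).as_rotvec()
            print("rot",sg,rv.round(4),"deg",np.degrees(np.linalg.norm(rv)).round(1))
E
python3 - <<'E'
from h import *
s,r=tool(); print(r.round(3)); 
goal([.657,.088,.2],[0,0,-1],YU)
E
```

```text
[[ 0.     0.966  0.26 ]
 [ 0.     0.26  -0.966]
 [-1.     0.    -0.   ]]Traceback (most recent call last):
  File "<stdin>", line 3, in <module>
  File "h.py", line 35, in goal
    print("t",round(s["time"],2),"tcp",s["tool_pos"].round(4),"w",s["gripper_width"].round(4),"F",s["contact_force"].round(1))
                                                                  ^^^^^^^^^^^^^^^^^^^^^^^^
AttributeError: 'float' object has no attribute 'round'
```

```bash
sed -i 's/s\["gripper_width"\].round(4)/round(s["gripper_width"],4)/' h.py
python3 - <<'E'
from h import *
goal([.657,.088,.2],[0,0,-1],YU)
E
```

```text
t 0.95 tcp [ 0.1624 -0.6035  0.2313] w 0.0853 F [-0.6  0.5  0.2]
shift [494.6 691.5 -31.3] len 850.8
rot 1 [ 0.     0.    -1.659] deg 95.1
rot -1 [-0.      0.      1.4826] deg 84.9
```

```bash
python3 -m handwheel '[[24,34,0,0,0,0.074],[24,34,0,0,0,0.074],[24,34,0,0,0,0.074],[24,34,0,0,0,0.074],[24,34,0,0,0,0.074],[24,34,0,0,0,0.074],[24,34,0,0,0,0.074],[24,34,0,0,0,0.074],[24,34,0,0,0,0.074],[24,34,0,0,0,0.074],[24,34,0,0,0,0.074],[24,34,0,0,0,0.074],[24,34,0,0,0,0.074],[24,34,0,0,0,0.074],[24,34,0,0,0,0.074],[24,34,0,0,0,0.074],[24,34,0,0,0,0.074],[24,34,0,0,0,0.074],[24,34,0,0,0,0.074],[10,10,0,0,0,0.074]]' 0.15 40
python3 - <<'E'
from h import *
goal([.657,.088,.06],[0,0,-1],YU)
print(tool()[0]["joint_positions"].round(2))
p=capture("wrist"); save(p,"w1")
q=capture("top"); save(q,"t1",(140,130,340,280),4)
for d in regions_of(q,"latch_grip")[:2]:print(d["score"],d["bbox"])
E
```

```text
time: 2.62
tool_pos: [0.6302, 0.0575, 0.2312]
eef_rot: [0.705, -0.063, 0.704, 0.064]
contact_force: [-0.8, 0.3, 0.4]
gripper_width: 0.049
t 2.62 tcp [0.6302 0.0575 0.2312] w 0.049 F [-0.8  0.3  0.4]
shift [  26.8   30.5 -171.2] len 176.0
rot 1 [-1.9000e-03 -3.1000e-03  3.1368e+00] deg 179.7
rot -1 [-0.002   0.0012 -0.0048] deg 0.3
[-0.03  0.24  1.51  0.    1.4  -0.21]
```

View pics/w1.png

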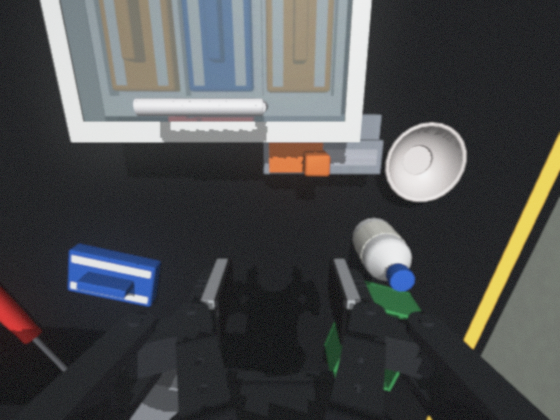

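```bash
python3 - <<'E'
from h import *
p=capture("wrist"); save(p,"w1c",(240,90,400,210),5)
print(toz(p,[(317,158)],.09)*1000, "bar",toz(p,[(135,106),(265,106)],.14)*1000)
print(proj(p,[U(-104.6,-92,90),U(-52.5,0,140)]))
E
```

```text
[[655.90829933  93.6620801   90.        ]] bar [[512.12537248 115.29585528 140.        ]
 [604.01697362 131.44875026 140.        ]]
[[316.60570457 164.21629777]
 [198.63649935 105.86551283]]
```

View pics/w1c.png

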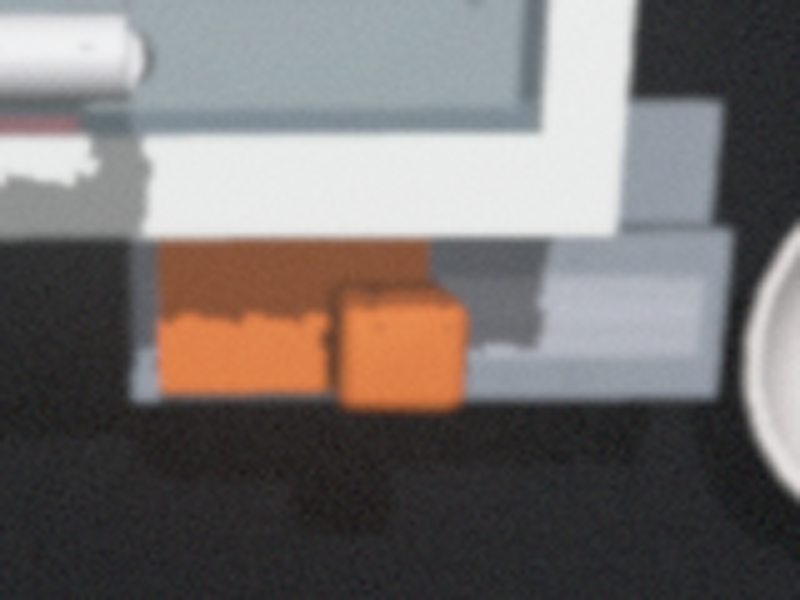

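```bash
python3 -m handwheel '[[14,16,0,0,0,0],[13.5,16.5,0,0,0,0],[0,0,-30,0,0,0],[0,0,-30,0,0,0],[0,0,-30,0,0,0],[0,0,-30,0,0,0],[0,0,-28,0,0,0],[0,0,-10,0,0,0],[0,0,-10,0,0,0],[0,0,0,0,0,0]]' 0.15 40
python3 - <<'E'
from h import *
goal([.6575,.09,.063])
p=capture("wrist"); save(p,"w2")
E
```

```text
time: 3.65
tool_pos: [0.6548, 0.0839, 0.062]
eef_rot: [0.704, -0.06, 0.705, 0.06]
contact_force: [-0.6, -0.2, 1.1]
gripper_width: 0.0492
t 3.65 tcp [0.6548 0.0839 0.062 ] w 0.0492 F [-0.6 -0.2  1.1]
shift [2.7 6.1 1. ] len 6.8
```

View pics/w2.png

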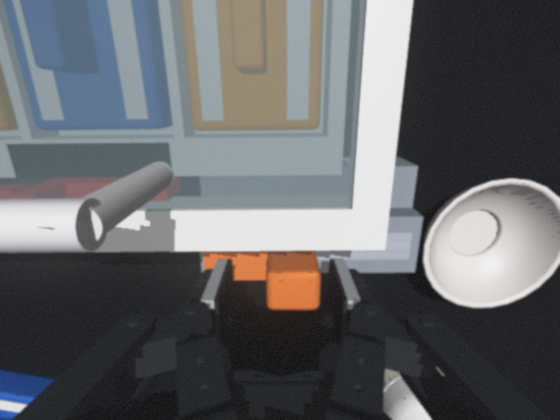

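```bash
python3 -m handwheel '[[2.7,5,0,0,0,0],[0,0,0,0,0,0]]' 
python3 -m handwheel '[[0,0,0,0,0,0],[0,0,0,0,0,0],[0,0,0,0,0,0],[0,0,0,0,0,0],[0,0,0,0,0,0],[0,0,0,0,0,0]]' -1 40
python3 - <<'E'
from h import *
goal([.6575,.09,.063],[0,0,-1],-YU)
p=capture("wrist"); save(p,"w3")
E
```

```text
time: 3.87
tool_pos: [0.6607, 0.0906, 0.066]
eef_rot: [0.706, -0.061, 0.703, 0.061]
contact_force: [0.2, 0.2, -0.0]
gripper_width: 0.0493
time: 4.37
tool_pos: [0.6594, 0.0901, 0.0646]
eef_rot: [0.705, -0.061, 0.704, 0.061]
contact_force: [-0.3, 0.7, 5.6]
gripper_width: 0.023
t 4.37 tcp [0.6594 0.0901 0.0646] w 0.023 F [-0.3  0.7  5.6]
shift [-1.9 -0.1 -1.6] len 2.5
rot 1 [-0.0001  0.0019  0.0021] deg 0.2
rot -1 [ 3.0000e-03  2.0000e-04 -3.1394e+00] deg 179.9
```

View pics/w3.png

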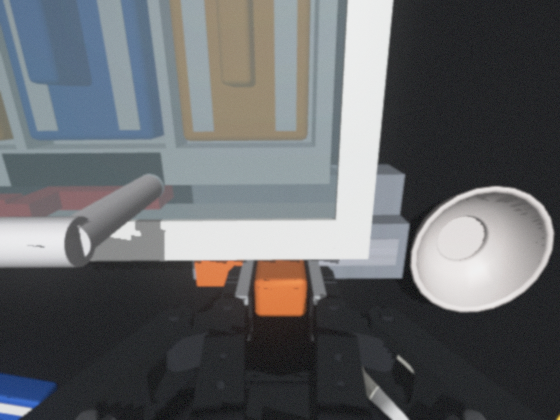

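```bash
python3 -m handwheel '[[0,0,2,0,0,0],[6,1,0,0,0,0],[6,1,0,0,0,0],[6,1,0,0,0,0],[6,1.1,0,0,0,0],[6,1,0,0,0,0],[5,1,0,0,0,0],[2,0.4,0,0,0,0],[0,0,0,0,0,0],[0,0,0,0,0,0]]'
python3 - <<'E'
from h import *
goal([.6575,.09,.063])
p=capture("wrist"); save(p,"w4")
p=capture("top"); save(p,"t4",(140,130,340,280),4)
E
```

```text
time: 5.25
tool_pos: [0.6938, 0.0965, 0.0646]
eef_rot: [0.703, -0.061, 0.706, 0.061]
contact_force: [-9.4, 0.2, 3.8]
gripper_width: 0.0233
t 5.25 tcp [0.6938 0.0965 0.0646] w 0.0233 F [-9.4  0.2  3.8]
shift [-36.3  -6.5  -1.6] len 37.0
```

View pics/w4.png

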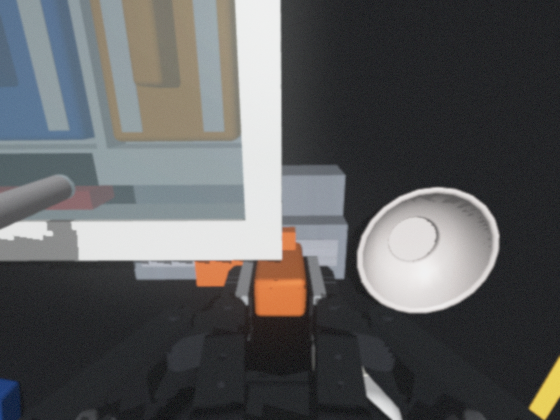

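```bash
python3 -m handwheel '[[0,0,0,0,0,0],[0,0,0,0,0,0],[0,0,0,0,0,0],[0,0,20,0,0,0],[0,0,30,0,0,0],[0,0,36,0,0,0],[0,0,36,0,0,0],[0,0,36,0,0,0],[0,0,0,0,0,0]]' 0.1
python3 -m handwheel '[[-11,2.1,0,0,0,0.121],[-11,2.1,0,0,0,0.121],[-11,2.1,0,0,0,0.121],[-11,2.1,0,0,0,0.121],[-11,2.1,0,0,0,0.121],[-11,2.1,0,0,0,0.121],[-11,2.1,0,0,0,0.121],[-11,2.1,0,0,0,0.121],[-11,2.1,0,0,0,0.121],[-11,2.1,0,0,0,0.121],[-11,2.1,0,0,0,0.121],[-11,2.1,0,0,0,0.121],[-5,1.8,0,0,0,0.119],[0,0,0,0,0,0]]' 0.1
python3 - <<'E'
from h import *
goal(U(-52.5,0,120),[0,0,-1],XU)
p=capture("wrist"); save(p,"w5")
print(tool()[0]["joint_positions"].round(2))
p=capture("top"); save(p,"t5",(140,130,340,280),4)
E
```

```text
time: 6.1
tool_pos: [0.7006, 0.0964, 0.2347]
eef_rot: [0.71, -0.061, 0.699, 0.06]
contact_force: [0.7, 0.6, 2.1]
gripper_width: 0.0471
time: 7.27
tool_pos: [0.5583, 0.1237, 0.2238]
eef_rot: [-0.454, 0.542, -0.454, -0.542]
contact_force: [-0.0, -1.1, 0.7]
gripper_width: 0.0468
t 7.27 tcp [0.5583 0.1237 0.2238] w 0.0468 F [-0.  -1.1  0.7]
shift [  -1.2   -0.4 -103.8] len 103.8
rot 1 [-0.0001  0.0013 -0.0021] deg 0.1
rot -1 [-2.0000e-03 -1.0000e-04  3.1395e+00] deg 179.9
[ 0.08  0.1   1.68 -0.    1.36 -1.66]
```

View pics/w5.png

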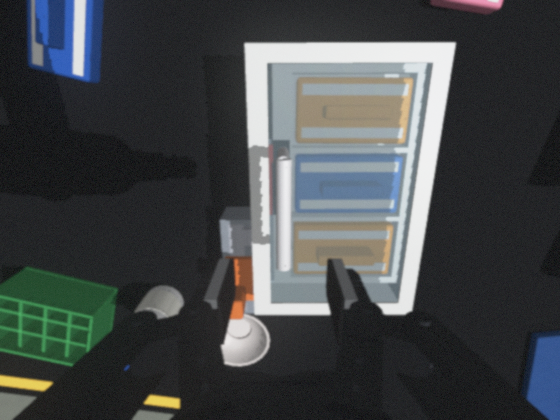

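```bash
python3 -m handwheel '[[-0.6,0,-25,0,0,0],[-0.6,0,-25,0,0,0],[0,0,-25,0,0,0],[0,0,-15,0,0,0],[0,0,-13,0,0,0],[0,0,0,0,0,0],[0,0,0,0,0,0]]' 0.1
python3 -m handwheel '[[0,0,0,0,0,0],[0,0,0,0,0,0],[0,0,0,0,0,0],[0,0,0,0,0,0],[0,0,0,0,0,0],[0,0,0,0,0,0],[0,0,0,0,0,0]]' -1 40
python3 - <<'E'
from h import *
goal(U(-52.5,0,120),[0,0,-1],XU)
hx=-52.5+141
import math
for th in np.r_[0,.1,.2,.3,.33,.5:1.8:.15]:
    x=-141*math.cos(th)+90*math.sin(th); z=141*math.sin(th)+90*math.cos(th)
    print(round(th,2),((U(hx+x,0,50+z)-U(-52.5,0,140))*1000).round(1))
p=capture("wrist"); save(p,"w6")
E
```

```text
time: 7.95
tool_pos: [0.5575, 0.1233, 0.12]
eef_rot: [0.455, -0.541, 0.456, 0.541]
contact_force: [-0.5, -0.1, -0.1]
gripper_width: 0.0469
time: 8.53
tool_pos: [0.5582, 0.1258, 0.1221]
eef_rot: [0.457, -0.541, 0.453, 0.541]
contact_force: [-0.8, 8.3, 2.4]
gripper_width: 0.0108
t 8.53 tcp [0.5582 0.1258 0.1221] w 0.0108 F [-0.8  8.3  2.4]
shift [-1.1 -2.5 -2.1] len 3.4
rot 1 [-0.0037  0.0027  0.0021] deg 0.3
rot -1 [ 0.0043  0.0059 -3.1395] deg 179.9
0.0 [0. 0. 0.]
0.1 [-1.7  9.5 13.6]
0.2 [-3.6 20.4 26.2]
0.3 [-5.7 32.4 37.6]
0.33 [-6.4 36.2 40.8]
0.5 [-10.5  59.5  56.6]
0.65 [-14.5  82.   67. ]
0.8 [-18.6 105.7  73.9]
0.95 [-23.  130.2  77. ]
1.1 [-27.3 154.9  76.5]
1.25 [-31.6 179.2  72.2]
1.4 [-35.7 202.6  64.2]
1.55 [-39.6 224.6  52.8]
1.7 [-43.1 244.6  38.2]
```

View pics/w6.png

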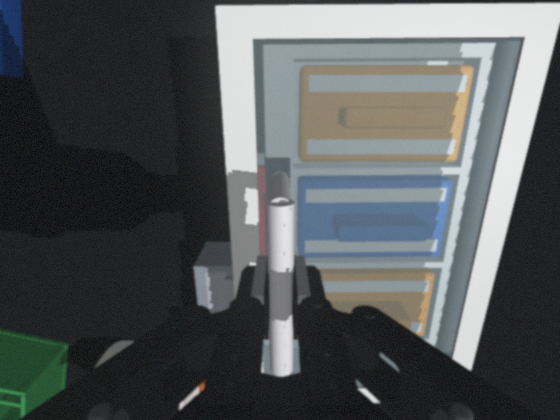

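```bash
python3 -m handwheel '[[-0.8,4.5,6.8,0,0,0],[-0.8,4.8,6.8,0,0,0],[-1,5.3,6.4,0,0,0],[-1,5.6,6.2,0,0,0],[-1,5.8,5.8,0,0,0],[-0.9,5.2,4.6,0,0,0],[0,0,0,0,0,0],[0,0,0,0,0,0]]'
python3 - <<'E'
from h import *
goal(U(-52.5,0,120)+[-.0055,.031,.0365])
p=capture("scene"); save(p,"s7",(260,80,440,260),4)
E
```

```text
time: 9.25
tool_pos: [0.5529, 0.1549, 0.1583]
eef_rot: [-0.456, 0.542, -0.454, -0.541]
contact_force: [2.0, 0.0, 2.8]
gripper_width: 0.0106
t 9.25 tcp [0.5529 0.1549 0.1583] w 0.0106 F [2.  0.  2.8]
shift [-1.2 -0.6 -1.8] len 2.3
```

View pics/s7.png

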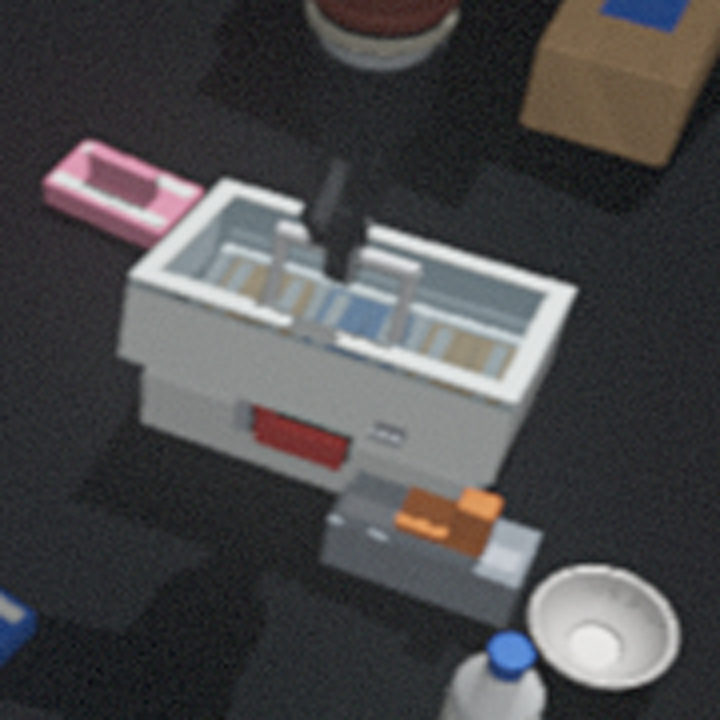

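```bash
python3 -m handwheel '[[0,0,0,0,0,0],[0,0,0,0,0,0],[0,0,0,0,0,0],[0,0,0,0,0,0],[0,0,20,0,0,0],[0,0,30,0,0,0],[0,0,30,0,0,0],[0,0,20,0,0,0],[0,0,0,0,0,0]]' -0.2
python3 - <<'E'
from h import *
p=capture("scene"); save(p,"s8",(260,80,440,230),4)
q=capture("top"); save(q,"t8",(140,130,340,280),4)
for d in regions_of(p,"catch_face")[:3]:
    ys,xs=np.nonzero(d["mask"]); print(d["score"],d["bbox"],len(ys))
X=toz(p,[(335,189.5)],.045)[0]; d=X-[*C0,0]; print(X, d@XU*1000,d@YU*1000)
goal([.56,.16,.25])
E
```

```text
time: 10.05
tool_pos: [0.5544, 0.155, 0.2628]
eef_rot: [-0.457, 0.543, -0.453, -0.539]
contact_force: [0.5, 0.8, 1.0]
gripper_width: 0.0343
0.59 [334.6, 188.8, 18.2, 13.5] 193
0.55 [201.3, 336.7, 122.7, 118.2] 7845
[0.56223385 0.11165193 0.045     ] -64.85735543222344 -3.0173286219527773
t 10.2 tcp [0.5515 0.1546 0.2561] w 0.0341 F [ 0.2 -0.  -0.6]
shift [ 8.5  5.4 -6.1] len 11.8
```

View pics/s8.png

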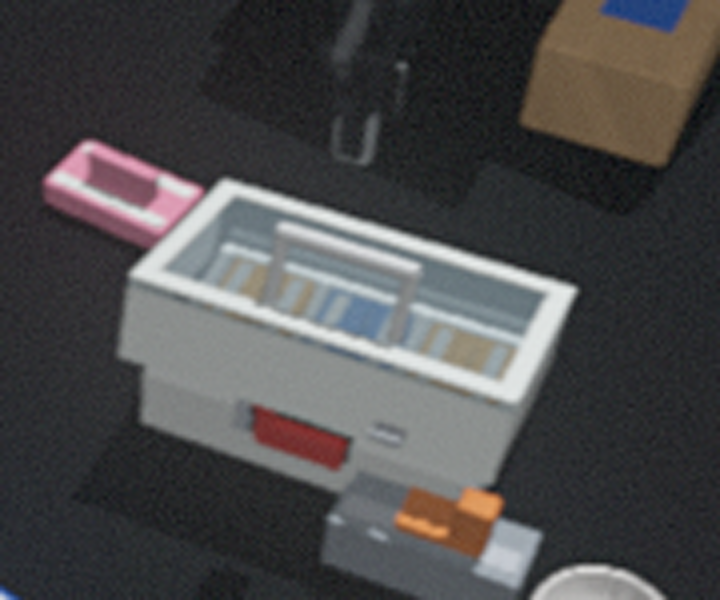

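View pics/t8.png

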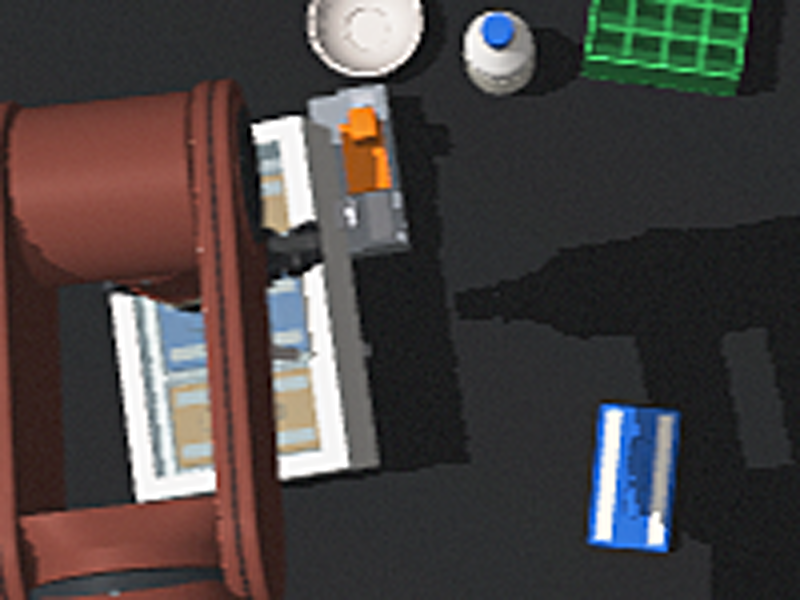

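```bash
python3 -m handwheel '[[1,-10,0,0,0,-0.121],[1,-10,0,0,0,-0.121],[1,-10,0,0,0,-0.121],[1,-10,0,0,0,-0.121],[1,-10,0,0,0,-0.121],[1,-10,0,0,0,-0.121],[1,-10,0,0,0,-0.121],[1,-10,0,0,0,-0.121],[1,-10,0,0,0,-0.121],[1,-10,0,0,0,-0.121],[1,-10,0,0,0,-0.121],[1,-10,0,0,0,-0.121],[1,-10,0,0,0,-0.119],[0,0,0,0,0,0]]' -1
python3 - <<'E'
from h import *
a=np.radians(35); d=XU*np.cos(a)-ZU*np.sin(a)
goal(U(-150,10,120),d,-YU)
print(tool()[0]["joint_positions"].round(2))
print("push end",U(-60,10,39), "start",U(-110,10,39))
E
```

```text
time: 11.37
tool_pos: [0.5639, 0.0232, 0.2545]
eef_rot: [0.703, -0.059, 0.706, 0.059]
contact_force: [-0.0, 0.5, -0.1]
gripper_width: 0.0001
t 11.37 tcp [0.5639 0.0232 0.2545] w 0.0001 F [-0.   0.5 -0.1]
shift [   0.3    2.3 -134.5] len 134.5
rot 1 [0.9463 0.1592 0.0057] deg 55.0
rot -1 [-0.2507  1.4251 -2.7783] deg 179.5
[-0.1   0.06  1.66 -0.    1.42 -0.26]
push end [0.54857081 0.11417505 0.039     ] start [0.55725322 0.06493467 0.039     ]
```

```bash
python3 -m handwheel '[[0,0,0,0.1,0.017,0],[0,0,0,0.1,0.017,0],[0,0,0,0.1,0.017,0],[0,0,0,0.1,0.017,0],[0,0,0,0.1,0.017,0],[0,0,0,0.1,0.017,0],[0,0,0,0.1,0.017,0],[0,0,0,0.1,0.017,0],[0,0,0,0.1,0.017,0],[0,0,0,0.046,0.006,0.006],[0,0,0,0,0,0],[0,0,0,0,0,0]]' -1
python3 - <<'E'
from h import *
a=np.radians(35); d=XU*np.cos(a)-ZU*np.sin(a)
goal(U(-115,10,41),d,-YU)
print(tool()[0]["joint_positions"].round(2))
p=capture("wrist"); save(p,"w9")
q=capture("scene"); save(q,"s9")
E
```

```text
time: 12.37
tool_pos: [0.5643, 0.0249, 0.255]
eef_rot: [0.597, 0.269, 0.652, 0.381]
contact_force: [-0.4, 0.0, 0.3]
gripper_width: -0.0002
t 12.37 tcp [0.5643 0.0249 0.255 ] w -0.0002 F [-0.4  0.   0.3]
shift [  -6.2   35.1 -214. ] len 217.0
rot 1 [-0.001   0.0032 -0.0025] deg 0.2
rot -1 [ 0.4465 -2.5313  1.799 ] deg 179.8
[-0.5   0.4   1.53  0.73  1.85 -0.71]
```

View pics/w9.png

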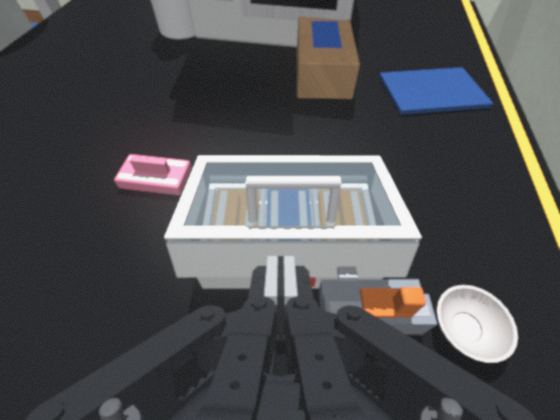

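View pics/s9.png

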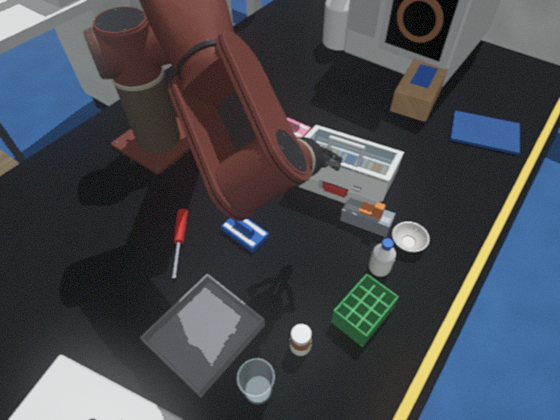

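```bash
python3 -m handwheel '[[0,0,-25,0,0,0],[0,0,-25,0,0,0],[0,0,-25,0,0,0],[0,0,-25,0,0,0],[0,0,-25,0,0,0],[0,0,-25,0,0,0],[0,0,-25,0,0,0],[0,0,-20,0,0,0],[-1,7,-12,0,0,0],[-1,7,-7,0,0,0],[-2,10,0,0,0,0],[-2,10,0,0,0,0],[0,0,0,0,0,0]]' -1
python3 - <<'E'
from h import *
a=np.radians(35); d=XU*np.cos(a)-ZU*np.sin(a)
goal(U(-80,10,41),d,-YU)
p=capture("wrist"); save(p,"w10")
q=capture("scene"); save(q,"s10",(260,80,440,260),4)
E
```

```text
time: 13.55
tool_pos: [0.5586, 0.061, 0.0442]
eef_rot: [0.597, 0.268, 0.652, 0.382]
contact_force: [0.9, -0.2, -0.0]
gripper_width: 0.0
t 13.55 tcp [0.5586 0.061  0.0442] w 0.0 F [ 0.9 -0.2 -0. ]
shift [-6.6 33.5 -3.2] len 34.3
rot 1 [-0.0005  0.006  -0.0043] deg 0.4
rot -1 [ 0.4459 -2.5279  1.7984] deg 179.6
```

View pics/w10.png

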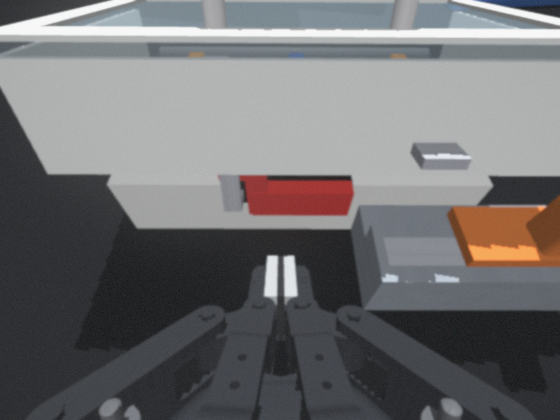

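View pics/s10.png

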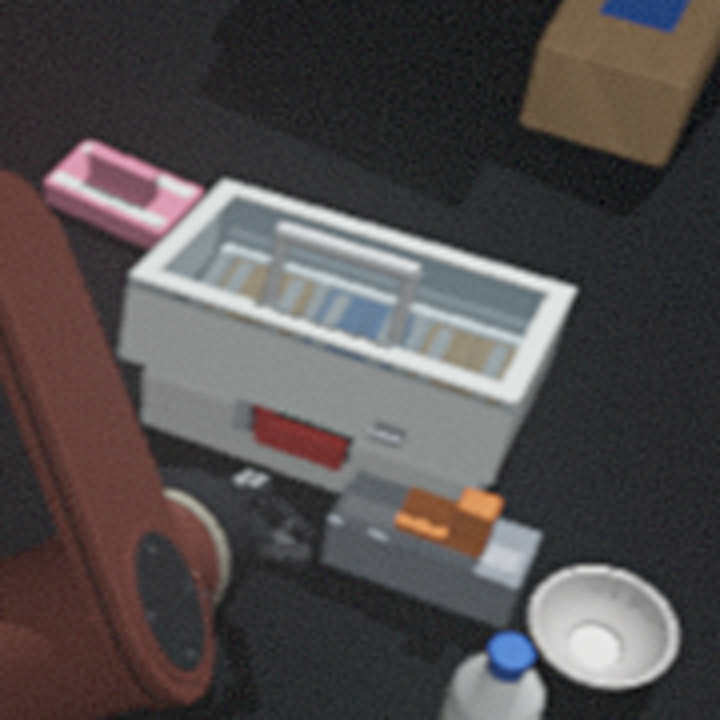

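```bash
python3 -m handwheel '[[2,10,-1,0,0,0],[-1.7,10,-1,0,0,0],[-1.7,10,0,0,0,0],[-0.9,5,0,0,0,0],[0,0,0,0,0,0]]' -1
python3 - <<'E'
from h import *
a=np.radians(35); d=XU*np.cos(a)-ZU*np.sin(a)
goal(U(-60,6,41),d,-YU)
p=capture("wrist"); save(p,"w11")
E
```

```text
time: 14.07
tool_pos: [0.5556, 0.0953, 0.0408]
eef_rot: [0.597, 0.269, 0.652, 0.382]
contact_force: [-0.5, -0.1, -0.1]
gripper_width: -0.0001
t 14.07 tcp [0.5556 0.0953 0.0408] w -0.0001 F [-0.5 -0.1 -0.1]
shift [-3.1 19.6  0.2] len 19.8
rot 1 [-0.0009  0.0038 -0.0035] deg 0.3
rot -1 [ 0.4471 -2.5301  1.7987] deg 179.7
```

View pics/w11.png

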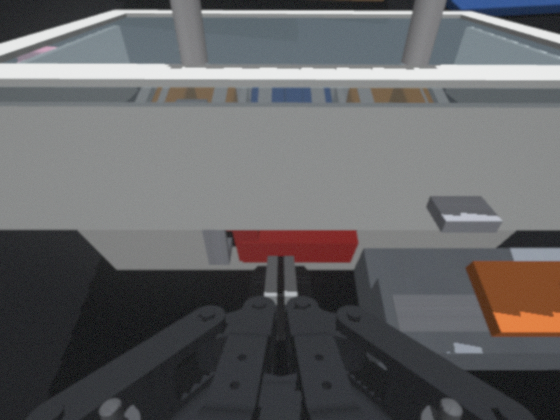

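```bash
python3 -m handwheel '[[-0.9,5,0,0,0,0],[-0.9,5,0,0,0,0],[0,0,0,0,0,0]]' -1
python3 -m handwheel '[[-0.9,5,0,0,0,0],[-0.5,3,0,0,0,0],[0,0,0,0,0,0]]' -1
```

```text
time: 14.37
tool_pos: [0.5549, 0.104, 0.041]
eef_rot: [0.598, 0.269, 0.652, 0.381]
contact_force: [0.4, 0.4, 0.2]
gripper_width: 0.0
time: 14.62
tool_pos: [0.5538, 0.1105, 0.0409]
eef_rot: [0.598, 0.268, 0.652, 0.381]
contact_force: [0.9, -8.1, 0.5]
gripper_width: -0.0003
```

```bash
python3 -m handwheel '[[-0.7,4,0,0,0,0],[-0.7,4,0,0,0,0],[0,0,0,0,0,0]]' -1
python3 -m handwheel '[[-0.5,3,0,0,0,0],[-0.5,3,0,0,0,0],[0,0,0,0,0,0]]' -1
```

```text
time: 14.87
tool_pos: [0.554, 0.1112, 0.0409]
eef_rot: [0.601, 0.265, 0.653, 0.377]
contact_force: [-7.8, -45.8, 7.8]
gripper_width: 0.0002
time: 15.12
tool_pos: [0.5543, 0.1117, 0.0409]
eef_rot: [0.603, 0.262, 0.653, 0.375]
contact_force: [-13.0, -73.2, 16.1]
gripper_width: -0.0002
```

```bash
python3 -m handwheel '[[0.9,-5,0,0,0,0],[1.7,-10,0,0,0,0],[1.7,-10,0,0,0,0],[1.7,-10,0,0,0,0],[0.9,-5,0,0,0,0],[0,0,0,0,0,0]]' -1
python3 - <<'E'
from h import *
p=capture("wrist"); save(p,"w12")
q=capture("scene"); save(q,"s12",(300,150,400,220),8)
E
```

```text
time: 15.62
tool_pos: [0.5581, 0.0853, 0.0407]
eef_rot: [0.598, 0.269, 0.652, 0.381]
contact_force: [0.5, 0.5, -0.5]
gripper_width: 0.0002
```

View pics/w12.png

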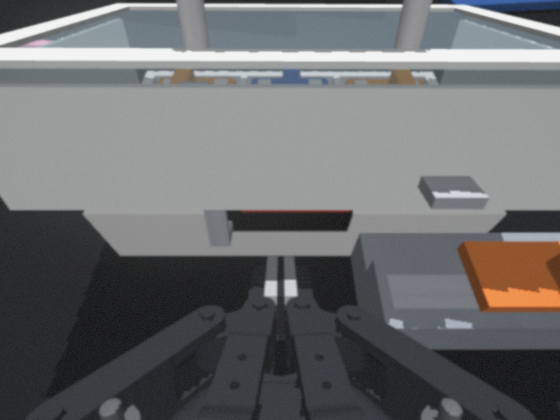

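View pics/s12.png

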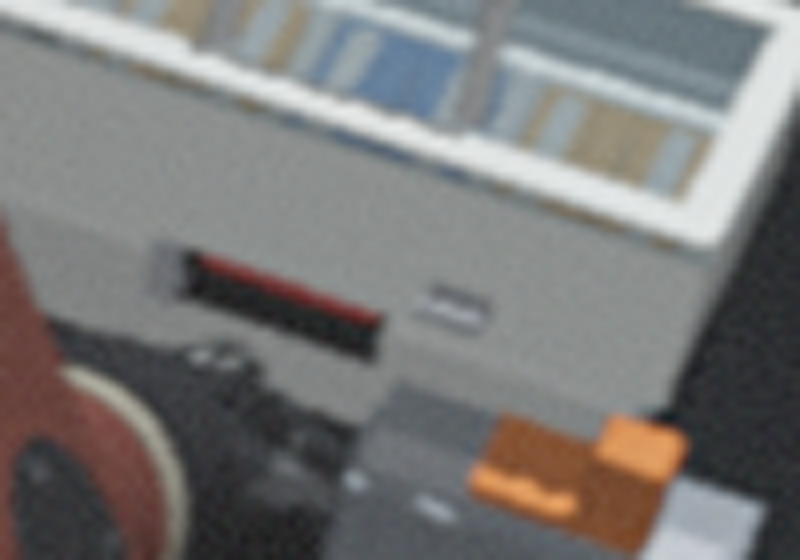

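```bash
python3 -m handwheel '[[4,-25,0,0,0,0],[4,-25,0,0,0,0],[1,-10,10,0,0,0],[0,0,30,0,0,0],[0,0,30,0,0,0],[0,0,30,0,0,0],[0,0,30,0,0,0],[0,0,30,0,0,0],[0,0,30,0,0,0],[0,0,30,0,0,0],[0,0,0,0,0,0]]' -1
python3 -m handwheel '[[0,0,0,-0.1,-0.017,0],[0,0,0,-0.1,-0.017,0],[0,0,0,-0.1,-0.017,0],[0,0,0,-0.1,-0.017,0],[0,0,0,-0.1,-0.017,0],[0,0,0,-0.1,-0.017,0],[0,0,0,-0.1,-0.017,0],[0,0,0,-0.1,-0.017,0],[0,0,0,-0.1,-0.017,0],[0,0,0,-0.046,-0.006,-0.006],[0,0,0,0,0,0],[0,0,0,0,0,0]]' -0.2
python3 - <<'E'
from h import *
goal([.5529,.1549,.255],[0,0,-1],XU)
q=capture("scene"); save(q,"s13",(260,80,440,260),4)
E
```

```text
time: 16.63
tool_pos: [0.5687, 0.0261, 0.268]
eef_rot: [0.601, 0.266, 0.65, 0.382]
contact_force: [0.6, 0.2, 0.7]
gripper_width: -0.0001
time: 17.63
tool_pos: [0.5662, 0.0274, 0.2608]
eef_rot: [0.702, -0.061, 0.707, 0.062]
contact_force: [-0.3, -0.3, 0.7]
gripper_width: 0.0343
t 17.63 tcp [0.5662 0.0274 0.2608] w 0.0343 F [-0.3 -0.3  0.7]
shift [-13.3 127.5  -5.8] len 128.3
rot 1 [ 0.0041 -0.0055  1.5714] deg 90.0
rot -1 [-0.0055 -0.0041 -1.5702] deg 90.0
```

View pics/s13.png

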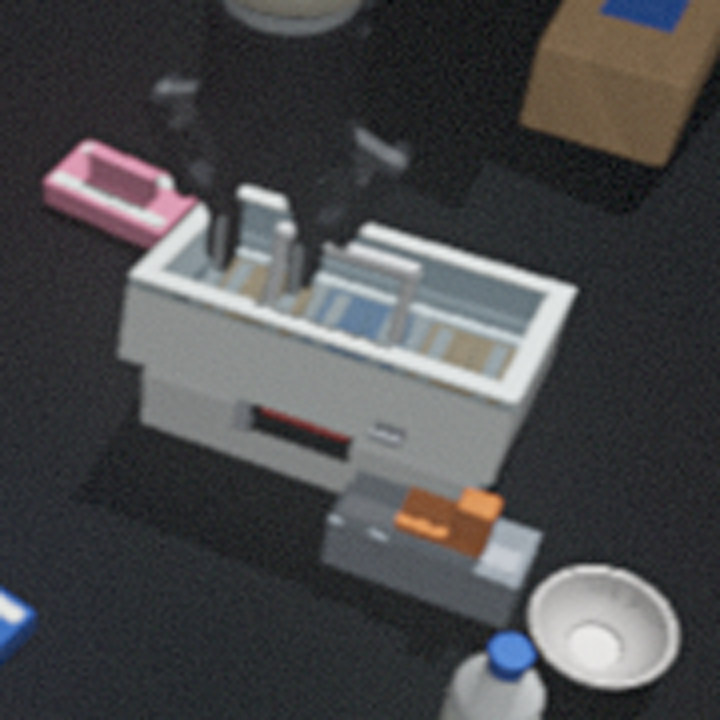

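```bash
python3 -m handwheel '[[-1,9.8,0,0,0,0.121],[-1,9.8,0,0,0,0.121],[-1,9.8,0,0,0,0.121],[-1,9.8,0,0,0,0.121],[-1,9.8,0,0,0,0.121],[-1,9.8,0,0,0,0.121],[-1,9.8,0,0,0,0.121],[-1,9.8,0,0,0,0.121],[-1,9.8,0,0,0,0.121],[-1,9.8,0,0,0,0.121],[-1,9.8,0,0,0,0.121],[-1,9.8,0,0,0,0.121],[-1,9.8,0,0,0,0.119],[0,0,0,0,0,0]]' 0.0
python3 -m handwheel '[[0,0,-30,0,0,0],[0,0,-30,0,0,0],[0,0,-25,0,0,0],[0,0,-15,0,0,0],[0,0,0,0,0,0],[0,0,0,0,0,0]]' 0.0
python3 - <<'E'
from h import *
goal([.5529,.1549,.1583],[0,0,-1],XU)
p=capture("wrist"); save(p,"w14")
E
```

```text
time: 18.85
tool_pos: [0.5536, 0.1535, 0.2603]
eef_rot: [-0.453, 0.542, -0.456, -0.541]
contact_force: [0.1, 0.0, 0.8]
gripper_width: 0.0425
time: 19.35
tool_pos: [0.5533, 0.152, 0.1599]
eef_rot: [-0.455, 0.541, -0.458, -0.539]
contact_force: [0.3, -0.0, 0.3]
gripper_width: 0.0423
t 19.35 tcp [0.5533 0.152  0.1599] w 0.0423 F [ 0.3 -0.   0.3]
shift [-0.4  2.9 -1.6] len 3.4
rot 1 [ 0.0053 -0.002   0.0071] deg 0.5
rot -1 [-0.0032 -0.0084 -3.1345] deg 179.6
```

View pics/w14.png

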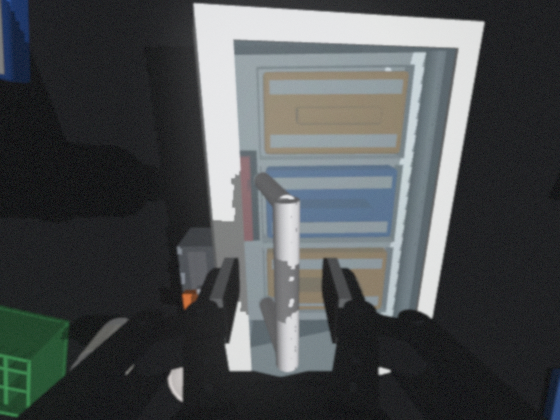

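```bash
python3 -m handwheel '[[0,2.5,-1,0,0,0],[0,0,0,0,0,0],[0,0,0,0,0,0],[0,0,0,0,0,0],[0,0,0,0,0,0],[0,0,0,0,0,0],[0,0,0,0,0,0]]' -1 30
python3 - <<'E'
from h import *
goal([.5529,.1549,.1583])
P=lambda th: U(88.5-141*np.cos(th)+90*np.sin(th),0,50+141*np.sin(th)+90*np.cos(th))*1000
ths=np.linspace(.28,1.66,19)
for a,b in zip(ths[:-1],ths[1:]): print(round(b,2),(P(b)-P(a)).round(1))
E
```

```text
time: 19.98
tool_pos: [0.555, 0.1552, 0.1616]
eef_rot: [-0.455, 0.543, -0.456, -0.539]
contact_force: [0.0, -3.9, 6.0]
gripper_width: 0.0104
t 19.98 tcp [0.555  0.1552 0.1616] w 0.0104 F [ 0.  -3.9  6. ]
shift [-2.1 -0.3 -3.3] len 3.9
0.36 [-1.7  9.8  8.1]
0.43 [-1.8 10.4  7.3]
0.51 [-1.9 10.9  6.5]
0.59 [-2.  11.3  5.6]
0.66 [-2.1 11.7  4.7]
0.74 [-2.1 12.1  3.8]
0.82 [-2.2 12.3  2.9]
0.89 [-2.2 12.5  1.9]
0.97 [-2.2 12.6  0.9]
1.05 [-2.2 12.6 -0.1]
1.12 [-2.2 12.6 -1.1]
1.2 [-2.2 12.5 -2. ]
1.28 [-2.2 12.3 -3. ]
1.35 [-2.1 12.  -3.9]
1.43 [-2.1 11.7 -4.9]
1.51 [-2.  11.3 -5.8]
1.58 [-1.9 10.8 -6.6]
1.66 [-1.8 10.3 -7.4]
```

```bash
python3 -m handwheel '[[-0.9,5,4,0,0,0],[-0.8,4.8,4.1,0,0,0],[-1.8,10.4,7.3,0,0,0],[-1.9,10.9,6.5,0,0,0],[-2,11.3,5.6,0,0,0],[0,0,0,0,0,0]]'
python3 - <<'E'
from h import *
goal([.5529,.1549,.1583])
E
```

```text
time: 20.48
tool_pos: [0.5475, 0.1974, 0.1909]
eef_rot: [-0.454, 0.544, -0.457, -0.538]
contact_force: [-4.3, -7.2, 16.2]
gripper_width: 0.011
t 20.48 tcp [0.5475 0.1974 0.1909] w 0.011 F [-4.3 -7.2 16.2]
shift [  5.4 -42.5 -32.6] len 53.8
```

```bash
python3 -m handwheel '[[-2.1,11.7,6.7,0,0,0],[-2.1,12.1,4.8,0,0,0],[-2.2,12.3,2.9,0,0,0],[-2.2,12.5,1.9,0,0,0],[0,0,0,0,0,0]]'
python3 - <<'E'
from h import *
goal([.5529,.1549,.1583])
p=capture("wrist"); save(p,"w15")
q=capture("scene"); save(q,"s15",(220,30,440,230),3)
E
```

```text
time: 20.9
tool_pos: [0.5383, 0.2478, 0.2059]
eef_rot: [-0.455, 0.543, -0.456, -0.539]
contact_force: [-2.6, 0.9, 8.1]
gripper_width: 0.0107
t 20.9 tcp [0.5383 0.2478 0.2059] w 0.0107 F [-2.6  0.9  8.1]
shift [ 14.6 -92.9 -47.6] len 105.3
```

View pics/s15.png

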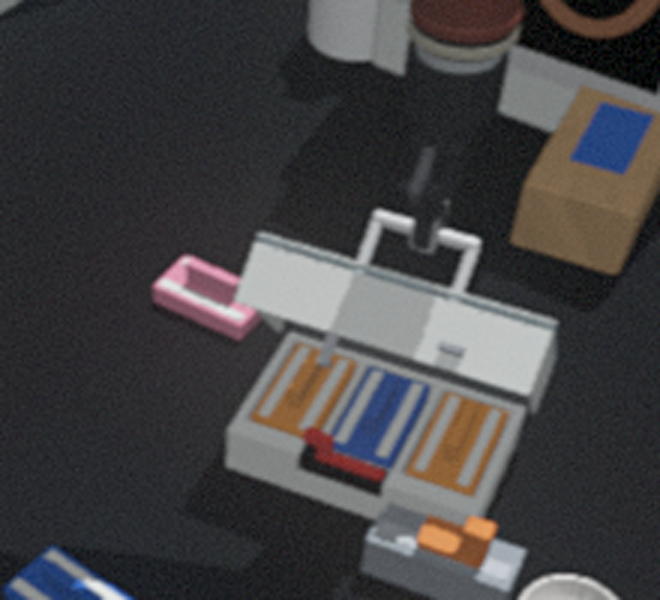

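View pics/w15.png

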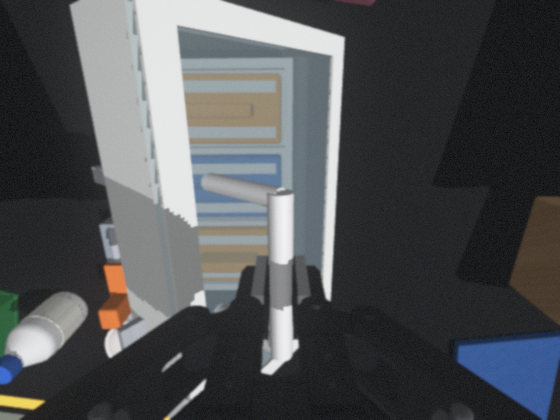

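```bash
python3 -m handwheel '[[-2.2,12.6,1.5,0,0,0],[-2.2,12.6,0.3,0,0,0],[-2.2,12.6,-0.8,0,0,0],[-2.2,12.5,-1.8,0,0,0],[-2.2,12.3,-2.8,0,0,0],[-2.1,12,-3.9,0,0,0],[0,0,0,0,0,0]]'
python3 -m handwheel '[[-2.1,11.7,-4.9,0,0,0],[-2,11.3,-5.8,0,0,0],[-1.9,10.8,-6.6,0,0,0],[0,0,0,0,0,0]]'
python3 - <<'E'
from h import *
goal([.5529,.1549,.1583])
p=capture("wrist"); save(p,"w16")
q=capture("scene"); save(q,"s16",(220,30,440,230),3)
E
```

```text
time: 21.58
tool_pos: [0.5247, 0.3233, 0.1962]
eef_rot: [-0.455, 0.543, -0.456, -0.54]
contact_force: [1.7, 4.9, 0.9]
gripper_width: 0.0106
time: 21.92
tool_pos: [0.5185, 0.3573, 0.1773]
eef_rot: [-0.454, 0.542, -0.456, -0.54]
contact_force: [3.7, 4.0, -2.2]
gripper_width: 0.0107
t 21.92 tcp [0.5185 0.3573 0.1773] w 0.0107 F [ 3.7  4.  -2.2]
shift [  34.4 -202.4  -19. ] len 206.2
```

View pics/s16.png

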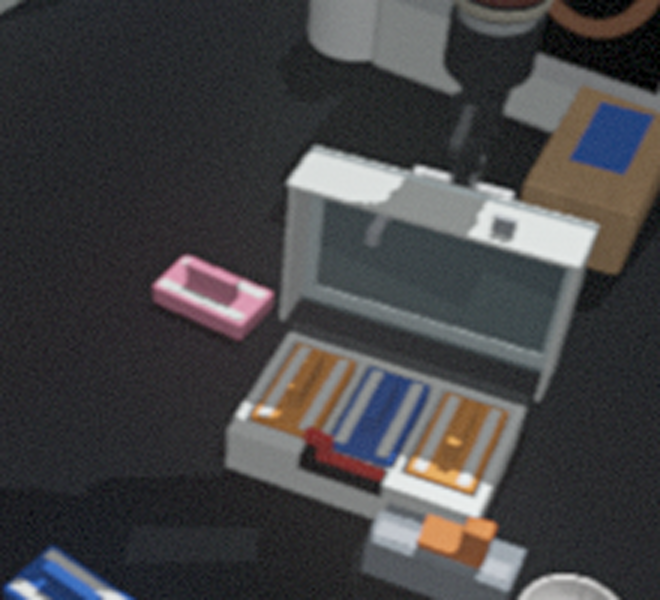

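View pics/w16.png

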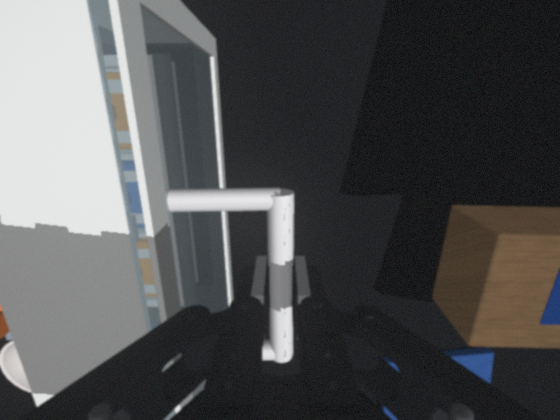

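```bash
python3 -m handwheel '[[-1.8,10.3,-7.4,0,0,0],[-1.4,8,-7,0,0,0],[0,0,0,0,0,0]]'
python3 -m handwheel '[[0,0,0,0,0,0],[0,0,0,0,0,0],[0,0,0,0,0,0],[0,0,20,0,0,0],[0,0,30,0,0,0],[0,0,30,0,0,0],[0,0,35,0,0,0],[5,-35,10,0,0,0],[5,-35,0,0,0,0],[5,-35,0,0,0,0],[5,-35,0,0,0,0],[5,-35,0,0,0,0],[5,-35,0,0,0,0],[0,0,0,0,0,0]]' -0.2
python3 - <<'E'
from h import *
goal([.5529,.1549,.25])
p=capture("wrist"); save(p,"w17")
q=capture("scene"); save(q,"s17",(220,30,440,230),3)
q=capture("top"); save(q,"t17",(120,130,340,290),3.6)
for n in("fresh1_mid","spent1_mid","kept_mid"):
  for pp,z in((q,.022 if n[0]=='f' else .052),(p,.052)):
    for d in regions_of(pp,n)[:4]:
        r=rect(pp,d["mask"],z); print(n,round(d["score"],2),np.round(d["bbox"]),d["mask"].sum(),np.round(r[0]),np.round(r[1]),round(r[2],1))
E
```

```text
time: 22.27
tool_pos: [0.5151, 0.3752, 0.1625]
eef_rot: [-0.454, 0.542, -0.456, -0.54]
contact_force: [4.0, 4.6, -3.8]
gripper_width: 0.0105
time: 23.43
tool_pos: [0.546, 0.1572, 0.2893]
eef_rot: [-0.455, 0.542, -0.459, -0.538]
contact_force: [0.6, 0.8, -0.2]
gripper_width: 0.0342
t 23.43 tcp [0.546  0.1572 0.2893] w 0.0342 F [ 0.6  0.8 -0.2]
shift [  6.9  -2.3 -39.3] len 40.0
fresh1_mid 0.85 [300. 248.  24.  39.] 735 [ 436. -119.] [ 64. 110.] 86.3
fresh1_mid 0.66 [354. 161.  15.  16.] 196 [ 721. -278.] [48. 48.] 1.7
fresh1_mid 0.97 [79. 48. 61. 95.] 5408 [441. -91.] [67. 98.] 86.3
fresh1_mid 0.73 [408.  17.  64.  31.] 1726 [357. 261.] [29. 64.] 9.4
spent1_mid 0.52 [208. 182.  14.  17.] 196 [636. 171.] [46. 43.] 2.7
spent1_mid 0.92 [309. 230.  81.  43.] 3694 [618. 206.] [ 66. 109.] 10.6
kept_mid 0.65 [200. 209.  38.  22.] 306 [550. 158.] [60. 48.] 9.6
kept_mid 0.73 [312. 176.  91.  48.] 4271 [544. 194.] [ 64. 110.] 10.6
```

View pics/w17.png

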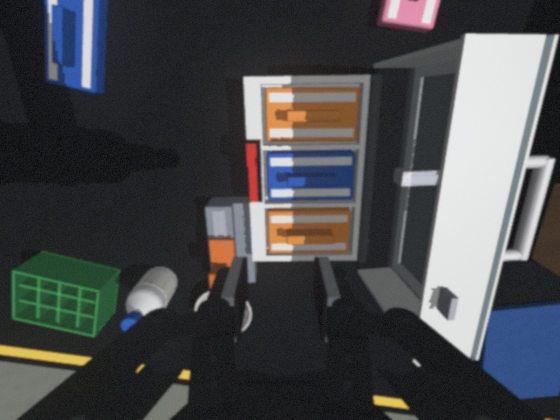

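View pics/t17.png

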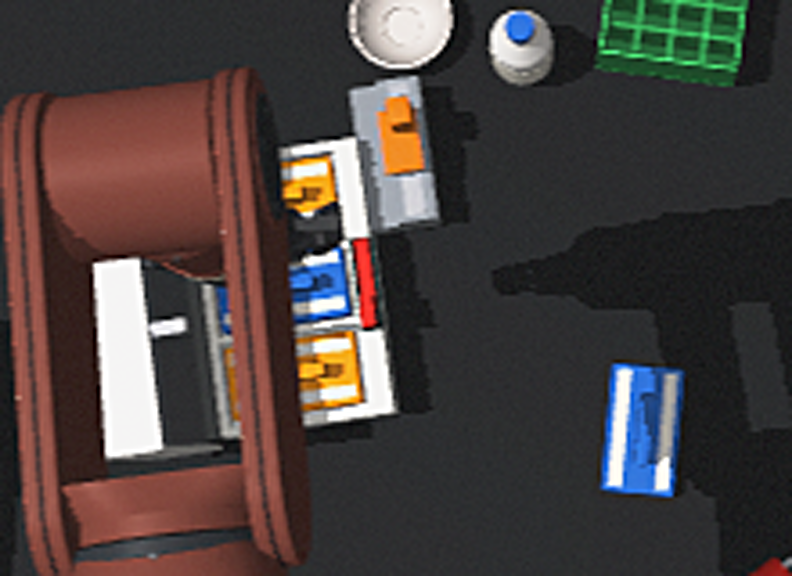

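View pics/s17.png

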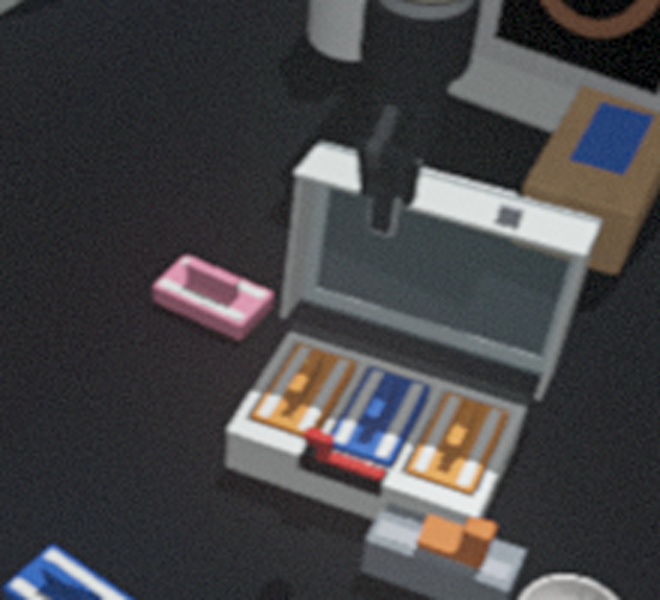

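```bash
cat >> h.py <<'E'
T10=XU*np.sin(np.radians(10))-ZU*np.cos(np.radians(10))
B={0:U(14.5,-75,30),1:U(14.5,0,30),2:U(14.5,75,30)}
E
python3 - <<'E'
from h import *
goal(U(14.5,-75,200),T10,-YU)
p=capture("top"); save(p,"t18",(330,170,440,270),6)
print(B)
E
```

```text
t 23.88 tcp [0.5453 0.1643 0.2894] w 0.0342 F [-0.3  0.5  0.4]
shift [ 74.   38.  -89.4] len 122.1
rot 1 [ 0.116   0.155  -1.5652] deg 90.4
rot -1 [ 0.1623 -0.1066  1.5686] deg 90.6
{0: array([0.61934268, 0.20230333, 0.03      ]), 1: array([0.5454821 , 0.18927971, 0.03      ]), 2: array([0.47162152, 0.1762561 , 0.03      ])}
```

View pics/t18.png

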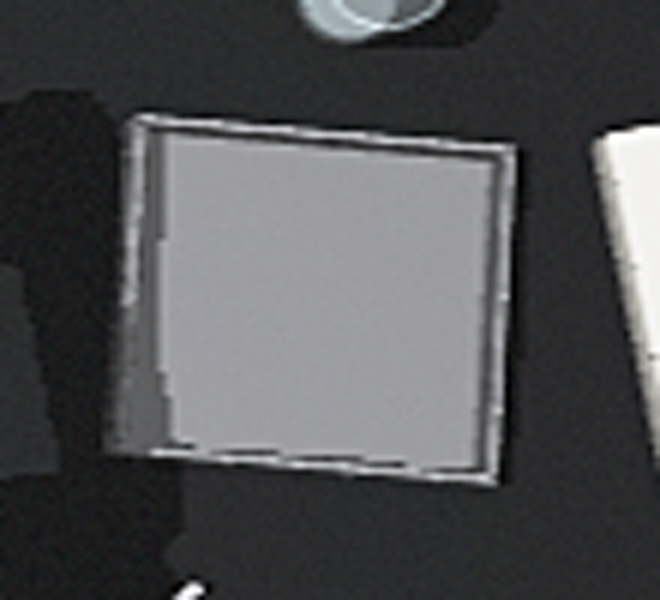

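```bash
python3 -m handwheel '[[5.7,2.9,-4,0.0089,0.0119,-0.1204],[5.7,2.9,-4,0.0089,0.0119,-0.1204],[5.7,2.9,-4,0.0089,0.0119,-0.1204],[5.7,2.9,-4,0.0089,0.0119,-0.1204],[5.7,2.9,-4,0.0089,0.0119,-0.1204],[5.7,2.9,-4,0.0089,0.0119,-0.1204],[5.7,2.9,-4,0.0089,0.0119,-0.1204],[5.7,2.9,-4,0.0089,0.0119,-0.1204],[5.7,2.9,-4,0.0089,0.0119,-0.1204],[5.7,2.9,-4,0.0089,0.0119,-0.1204],[5.7,2.9,-4,0.0089,0.0119,-0.1204],[5.7,2.9,-4,0.0089,0.0119,-0.1204],[5.7,2.9,-4,0.0089,0.0119,-0.1204],[0,0,0,0,0,0]]' -0.05 40
python3 - <<'E'
from h import *
goal(U(14.5,-75,58),T10,-YU)
p=capture("top")
X=toz(p,np.array([(135,116),(517,147),(498,486),(112,455)])/6+[330,170],.035)*1000
print(X.round(),X.mean(0).round())
for i in range(4):
    d=X[(i+1)%4]-X[i]; print(np.linalg.norm(d).round(),np.degrees(np.arctan2(d[1],d[0])).round(1))
w=capture("wrist"); save(w,"w18")
print(tool()[0]["joint_positions"].round(2))
E
```

```text
time: 25.1
tool_pos: [0.6196, 0.2014, 0.2361]
eef_rot: [0.696, 0.002, 0.708, 0.121]
contact_force: [0.4, -0.4, 0.5]
gripper_width: 0.0407
t 25.1 tcp [0.6196 0.2014 0.2361] w 0.0407 F [ 0.4 -0.4  0.5]
shift [  -0.2    0.9 -178.1] len 178.1
rot 1 [ 0.0006 -0.0024  0.0054] deg 0.3
rot -1 [-0.0969  0.5356 -3.0882] deg 179.7
[[ 624. -280.   35.]
 [ 614. -477.   35.]
 [ 440. -466.   35.]
 [ 450. -270.   35.]] [ 532. -373.   35.]
197.0 -93.0
174.0 176.6
197.0 87.1
175.0 -3.2
[ 0.1   0.27  1.47  0.18  1.42 -0.1 ]
```

View pics/w18.png

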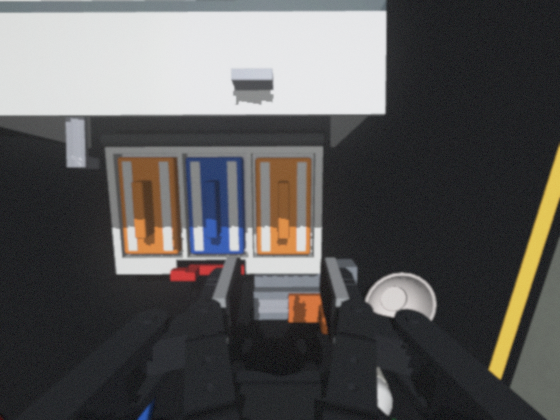

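```bash
python3 - <<'E'
from h import *
w=capture("wrist"); save(w,"w18c",(100,130,340,290),3.3)
print(proj(w,[U(14.5+s*30,y,76) for y in(-75,0,75) for s in(-1,1)]).round(1))
print(proj(w,[U(14.5+s*55,y,52) for y in(-75-31,-75+31) for s in(-1,1)]).round(1))
E
```

```text
[[280.2 242.2]
 [280.4 185.3]
 [209.1 241.9]
 [207.1 185.1]
 [137.9 241.6]
 [133.9 184.8]]
[[307.3 257.9]
 [309.1 160.5]
 [253.1 257.7]
 [252.  160.3]]
```

View pics/w18c.png

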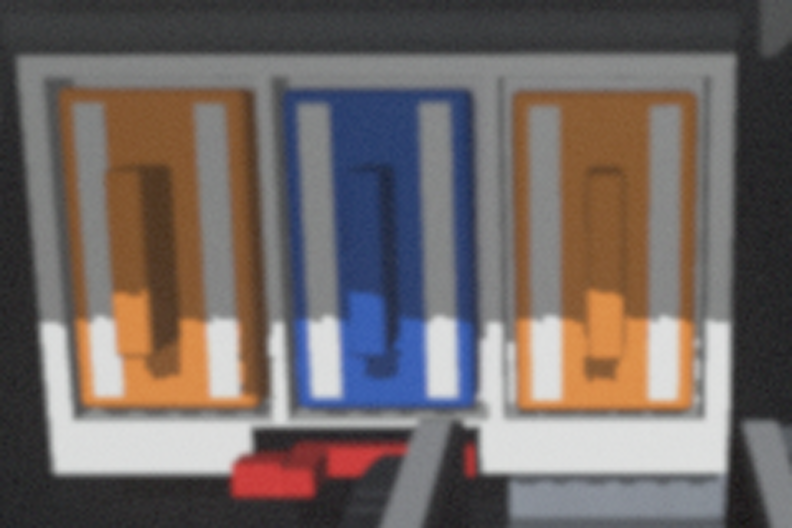

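```bash
sed -i 's/C0=np.array(\[548,175.\])/C0=np.array([550.1,177.8])/' h.py; python3 - <<'E'
from h import *
w=capture("wrist")
print(proj(w,[U(14.5+s*30,y,76) for y in(-75,0,75) for s in(-1,1)]).round(1))
goal(U(16,-75,58),T10,-YU)
E
```

```text
[[282.5 239.9]
 [282.7 183. ]
 [211.3 239.6]
 [209.4 182.7]
 [140.1 239.4]
 [136.1 182.4]]
t 25.3 tcp [0.6195 0.2012 0.2378] w 0.0404 F [ 0.3 -0.   0.4]
shift [   1.7    5.4 -179.8] len 179.9
rot 1 [ 0.0009  0.0003 -0.002 ] deg 0.1
rot -1 [ 0.0948 -0.5355  3.0921] deg 179.9
```

```bash
python3 -m handwheel '[[1.7,5.4,-30,0,0,0],[0,0,-35,0,0,0],[0,0,-35,0,0,0],[0,0,-35,0,0,0],[0,0,-20,0,0,0],[0,0,-15,0,0,0],[0,0,-10,0,0,0],[0,0,0,0,0,0],[0,0,0,0,0,0]]' -0.05
python3 - <<'E'
from h import *
goal(U(16,-75,58),T10,-YU)
w=capture("wrist"); save(w,"w19")
E
```

```text
time: 26.05
tool_pos: [0.6221, 0.2065, 0.0585]
eef_rot: [0.697, 0.0, 0.707, 0.122]
contact_force: [0.9, -0.7, -0.2]
gripper_width: 0.0407
t 26.05 tcp [0.6221 0.2065 0.0585] w 0.0407 F [ 0.9 -0.7 -0.2]
shift [-0.9  0.1 -0.5] len 1.0
rot 1 [0.0004 0.0009 0.001 ] deg 0.1
rot -1 [-0.093   0.5365 -3.0932] deg 180.0
```

View pics/w19.png

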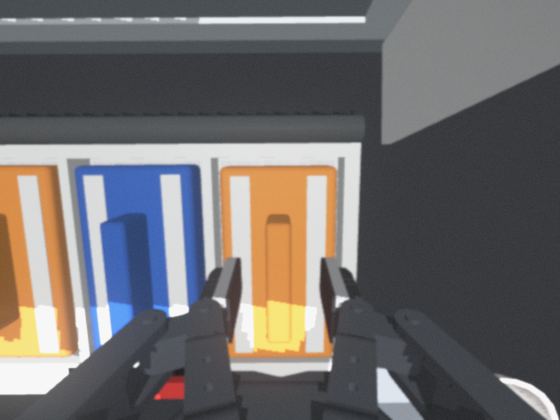

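```bash
python3 -m handwheel '[[0,0,0,0,0,0],[0,0,0,0,0,0],[0,0,0,0,0,0],[0,0,0,0,0,0],[0,0,0,0,0,0],[0,0,0,0,0,0]]' -1 60
python3 -m handwheel '[[0,0,5,0,0,0],[0,0,10,0,0,0],[0,0,15,0,0,0],[0,0,20,0,0,0],[0,0,30,0,0,0],[0,0,0,0,0,0]]'
python3 - <<'E'
from h import *
# tray target
ty=np.radians(-3.1); tx=np.array([np.cos(ty),np.sin(ty),0]); tyv=np.array([-np.sin(ty),np.cos(ty),0])
TC=np.array([.534,-.371,0])
d=tx*np.sin(np.radians(10))-ZU*np.cos(np.radians(10))
for s in(1,-1): 
    goal(TC+tyv*.045*s+tx*.0015+[0,0,.036],d,-tyv)
    goal(TC+tyv*.045*s+tx*.0015+[0,0,.036],-tx*np.sin(np.radians(10))-ZU*np.cos(np.radians(10)),tyv)
w=capture("wrist"); save(w,"w20"); print(tool()[0]["joint_positions"].round(2))
E
```

```text
time: 26.6
tool_pos: [0.6228, 0.2065, 0.0595]
eef_rot: [0.697, 0.0, 0.706, 0.122]
contact_force: [0.6, -0.5, 6.1]
gripper_width: 0.0103
time: 27.1
tool_pos: [0.6253, 0.2071, 0.1456]
eef_rot: [0.7, 0.0, 0.703, 0.123]
contact_force: [2.4, 0.8, 1.2]
gripper_width: 0.0105
t 27.1 tcp [0.6253 0.2071 0.1456] w 0.0105 F [2.4 0.8 1.2]
shift [ -87.4 -533.2 -109.6] len 551.4
rot 1 [ 0.0085  0.0083 -1.7978] deg 103.0
rot -1 [-0.2577 -0.2736  1.3275] deg 79.0
t 27.1 tcp [0.6253 0.2071 0.1456] w 0.0105 F [2.4 0.8 1.2]
shift [ -87.4 -533.2 -109.6] len 551.4
rot 1 [-0.0078  0.008   1.3437] deg 77.0
rot -1 [-0.2911  0.2741 -1.7792] deg 104.5
t 27.1 tcp [0.6253 0.2071 0.1456] w 0.0105 F [2.4 0.8 1.2]
shift [ -92.2 -623.1 -109.6] len 639.4
rot 1 [ 0.0085  0.0083 -1.7978] deg 103.0
rot -1 [-0.2577 -0.2736  1.3275] deg 79.0
t 27.1 tcp [0.6253 0.2071 0.1456] w 0.0105 F [2.4 0.8 1.2]
shift [ -92.2 -623.1 -109.6] len 639.4
rot 1 [-0.0078  0.008   1.3437] deg 77.0
rot -1 [-0.2911  0.2741 -1.7792] deg 104.5
[ 0.11  0.35  1.54  0.18  1.25 -0.12]
```

View pics/w20.png

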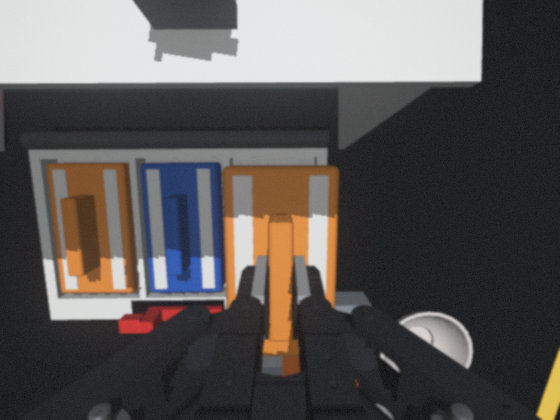

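```bash
python3 -m handwheel '[[0,0,30,0,0,0],[0,0,30,0,0,0],[0,0,0,0,0,0]]'
python3 -m handwheel '[[-4.6,-31.1,0,0,0,-0.09],[-4.6,-31.1,0,0,0,-0.09],[-4.6,-31.1,0,0,0,-0.09],[-4.6,-31.1,0,0,0,-0.09],[-4.6,-31.1,0,0,0,-0.09],[-4.6,-31.1,0,0,0,-0.09],[-4.6,-31.1,0,0,0,-0.09],[-4.6,-31.1,0,0,0,-0.09],[-4.6,-31.1,0,0,0,-0.09],[-4.6,-31.1,0,0,0,-0.09],[-4.6,-31.1,0,0,0,-0.09],[-4.6,-31.1,0,0,0,-0.09],[-4.6,-31.1,0,0,0,-0.09],[-4.6,-31.1,0,0,0,-0.09],[-4.6,-31.1,0,0,0,-0.09],[-4.6,-31.1,0,0,0,-0.09],[-4.6,-31.1,0,0,0,-0.09],[-4.6,-31.1,0,0,0,-0.09],[-4.6,-31.1,0,0,0,-0.09],[0,0,0,0,0,0]]'
cat >> h.py <<'E'
ty=np.radians(-3.1); tx=np.array([np.cos(ty),np.sin(ty),0]); tyv=np.array([-np.sin(ty),np.cos(ty),0])
TC=np.array([.534,-.371,0])
TD=tx*np.sin(np.radians(10))-ZU*np.cos(np.radians(10))
E
python3 - <<'E'
from h import *
goal(TC+tyv*.045*-1+tx*.0015+[0,0,.0365],TD,-tyv)
w=capture("wrist"); save(w,"w21"); print(tool()[0]["joint_positions"].round(2))
X=[TC+tx*a*.0825+tyv*b*.0925+[0,0,.005] for a in(-1,1) for b in(-1,1)]
X2=[TC+tx*a*.0875+tyv*b*.0975+[0,0,.035] for a in(-1,1) for b in(-1,1)]
print(proj(w,X).round(),proj(w,X2).round())
E
```

```text
time: 27.4
tool_pos: [0.6244, 0.207, 0.2045]
eef_rot: [0.7, 0.0, 0.704, 0.123]
contact_force: [1.0, -0.9, 0.8]
gripper_width: 0.0108
time: 29.07
tool_pos: [0.5322, -0.3896, 0.1969]
eef_rot: [0.548, 0.535, 0.461, -0.448]
contact_force: [-0.0, 0.2, -1.2]
gripper_width: 0.0104
t 29.07 tcp [ 0.5322 -0.3896  0.1969] w 0.0104 F [-0.   0.2 -1.2]
shift [   0.9  -26.5 -160.4] len 162.6
rot 1 [ 0.002  -0.0014 -0.0795] deg 4.6
rot -1 [-0.5302  0.0106  3.0167] deg 175.5
[-0.81  0.22  1.6   0.14  1.21  0.68]
[[337. 283.]
 [181. 271.]
 [354. 140.]
 [185. 126.]] [[346. 298.]
 [167. 285.]
 [366. 134.]
 [171. 118.]]
```

View pics/w21.png

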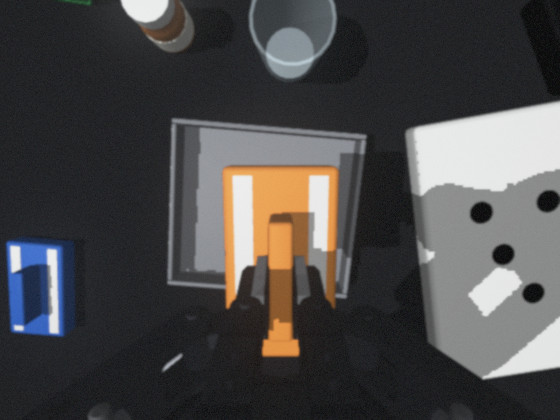

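```bash
python3 -m handwheel '[[0.9,-26.5,0,0,0,-0.0795],[0,0,-30,0,0,0],[0,0,-30,0,0,0],[0,0,-30,0,0,0],[0,0,-25,0,0,0],[0,0,-20,0,0,0],[0,0,-10,0,0,0],[0,0,-8,0,0,0],[0,0,-3,0,0,0],[0,0,0,0,0,0],[0,0,0,0,0,0]]'
python3 - <<'E'
from h import *
goal(TC+tyv*.045*-1+tx*.0015+[0,0,.0355],TD,-tyv)
w=capture("wrist"); save(w,"w22")
E
```

```text
time: 30.03
tool_pos: [0.5357, -0.4116, 0.043]
eef_rot: [0.532, 0.552, 0.442, -0.467]
contact_force: [0.3, -0.5, -0.7]
gripper_width: 0.0105
t 30.03 tcp [ 0.5357 -0.4116  0.043 ] w 0.0105 F [ 0.3 -0.5 -0.7]
shift [-2.6 -4.4 -7.5] len 9.1
rot 1 [ 0.0011  0.001  -0.0087] deg 0.5
rot -1 [-0.5448  0.0288  3.085 ] deg 179.5
```

View pics/w22.png

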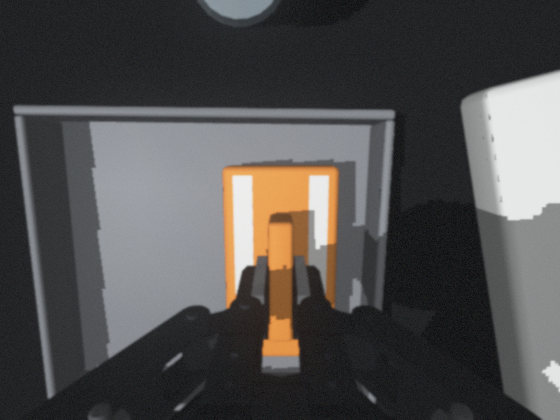

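Over the far half of the tray, level, 7 mm above the floor. I'll lower and release.

```bash
python3 -m handwheel '[[-2,-4,-3,0,0,-0.008],[0,0,-2.5,0,0,0],[0,0,-1.5,0,0,0],[0,0,0,0,0,0],[0,0,0,0,0,0]]'
python3 -m handwheel '[[0,0,0,0,0,0],[0,0,0,0,0,0],[0,0,0,0,0,0],[0,0,0,0,0,0],[0,0,15,0,0,0],[0,0,30,0,0,0],[0,0,35,0,0,0],[0,0,35,0,0,0],[0,0,35,0,0,0],[0,0,0,0,0,0]]' -0.05
python3 - <<'E'
from h import *
goal([.436,-.118,.2])
w=capture("wrist"); save(w,"w23")
print(tool()[0]["joint_positions"].round(2))
goal(U(16,75,200),T10,-YU)
E
```

```text
time: 30.5
tool_pos: [0.5328, -0.4152, 0.0345]
eef_rot: [0.529, 0.554, 0.44, -0.469]
contact_force: [0.3, 0.2, -1.3]
gripper_width: 0.01
time: 31.33
tool_pos: [0.5365, -0.4187, 0.1962]
eef_rot: [0.535, 0.553, 0.434, -0.468]
contact_force: [1.4, -1.3, 0.7]
gripper_width: 0.0406
t 31.33 tcp [ 0.5365 -0.4187  0.1962] w 0.0406 F [ 1.4 -1.3  0.7]
shift [-100.5  300.7    3.8] len 317.0
[-0.84  0.26  1.56  0.13  1.19  0.74]
t 31.38 tcp [ 0.5355 -0.4177  0.1926] w 0.0405 F [-0.3  0.5 -0.4]
shift [-62.  598.3   7.4] len 601.5
rot 1 [-8.0000e-04  1.2900e-02  1.7991e+00] deg 103.1
rot -1 [ 0.2618  0.2827 -1.3287] deg 79.3
```

View pics/w23.png

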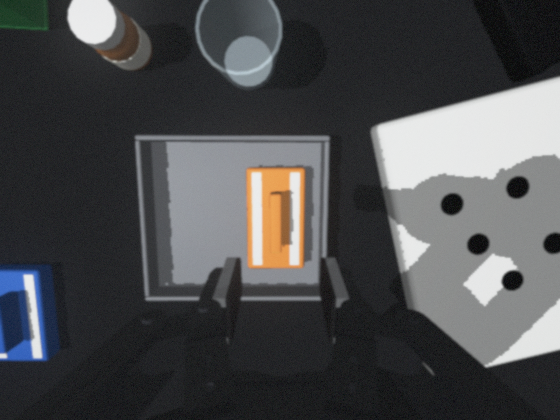

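```bash
python3 -m handwheel '[[-3.1,30,1.5,0,0,0.09],[-3.1,30,1.5,0,0,0.09],[-3.1,30,1.5,0,0,0.09],[-3.1,30,1.5,0,0,0.09],[-3.1,30,1.5,0,0,0.09],[-3.1,30,1.5,0,0,0.09],[-3.1,30,1.5,0,0,0.09],[-3.1,30,1.5,0,0,0.09],[-3.1,30,1.5,0,0,0.09],[-3.1,30,1.5,0,0,0.09],[-3.1,30,1.5,0,0,0.09],[-3.1,30,1.5,0,0,0.09],[-3.1,30,1.5,0,0,0.09],[-3.1,30,1.5,0,0,0.09],[-3.1,30,1.5,0,0,0.09],[-3.1,30,1.5,0,0,0.09],[-3.1,30,1.5,0,0,0.09],[-3.1,30,1.5,0,0,0.09],[-3.1,30,1.5,0,0,0.09],[-3.1,30,1.5,0,0,0.09]]' -0.05
python3 - <<'E'
from h import *
goal(U(16,75,58),T10,-YU)
E
```

```text
time: 33.05
tool_pos: [0.47, 0.1863, 0.2144]
eef_rot: [0.696, -0.002, 0.707, 0.124]
contact_force: [0.4, -0.3, 0.4]
gripper_width: 0.0401
t 33.05 tcp [0.47   0.1863 0.2144] w 0.0401 F [ 0.4 -0.3  0.4]
shift [   3.5   -5.8 -156.4] len 156.6
rot 1 [ 0.0008 -0.0008 -0.0054] deg 0.3
rot -1 [ 0.0973 -0.5349  3.089 ] deg 179.7
```

```bash
python3 -m handwheel '[[3,-6,-30,0,0,0],[0,0,-35,0,0,0],[0,0,-30,0,0,0],[0,0,-20,0,0,0],[0,0,0,0,0,0],[0,0,0,0,0,0]]' -0.05
python3 - <<'E'
from h import *
goal(U(16,75,58),T10,-YU)
w=capture("wrist"); save(w,"w24")
E
```

```text
time: 33.55
tool_pos: [0.4725, 0.1789, 0.0986]
eef_rot: [0.695, -0.0, 0.708, 0.123]
contact_force: [-0.1, 1.2, 0.7]
gripper_width: 0.0404
t 33.55 tcp [0.4725 0.1789 0.0986] w 0.0404 F [-0.1  1.2  0.7]
shift [  0.9   1.6 -40.6] len 40.6
rot 1 [ 0.0009 -0.0038 -0.0009] deg 0.2
rot -1 [ 0.1008 -0.5358  3.0937] deg 180.0
```

View pics/w24.png

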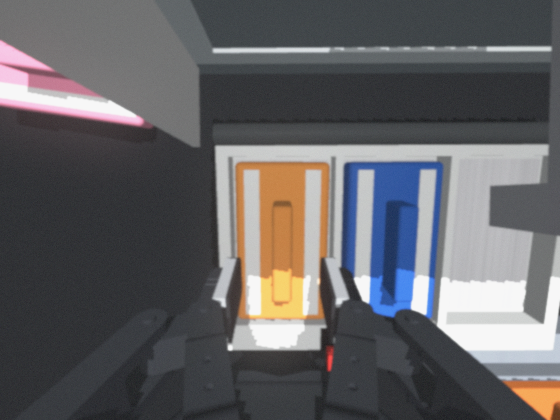

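```bash
python3 -m handwheel '[[1,1.5,-20,0,0,0],[0,0,-12,0,0,0],[0,0,-8,0,0,0],[0,0,0,0,0,0],[0,0,0,0,0,0]]' -0.05
python3 -m handwheel '[[0,0,0,0,0,0],[0,0,0,0,0,0],[0,0,0,0,0,0],[0,0,0,0,0,0],[0,0,0,0,0,0],[0,0,0,0,0,0]]' -1 60
python3 -m handwheel '[[0,0,5,0,0,0],[0,0,10,0,0,0],[0,0,15,0,0,0],[0,0,25,0,0,0],[0,0,30,0,0,0],[0,0,35,0,0,0],[0,0,30,0,0,0],[0,0,0,0,0,0]]'
python3 - <<'E'
from h import *
goal(TC+tyv*.045+tx*.0015+[0,0,.0365],TD,-tyv)
E
```

```text
time: 34.02
tool_pos: [0.4748, 0.1804, 0.0598]
eef_rot: [0.696, -0.0, 0.707, 0.123]
contact_force: [-0.2, -0.3, -0.7]
gripper_width: 0.0404
time: 34.52
tool_pos: [0.4758, 0.1805, 0.0606]
eef_rot: [0.697, -0.001, 0.707, 0.123]
contact_force: [0.3, -1.5, 5.8]
gripper_width: 0.0104
time: 35.18
tool_pos: [0.4776, 0.1807, 0.2164]
eef_rot: [0.699, -0.001, 0.704, 0.123]
contact_force: [0.8, -0.5, -0.4]
gripper_width: 0.0104
t 35.18 tcp [0.4776 0.1807 0.2164] w 0.0104 F [ 0.8 -0.5 -0.4]
shift [  60.4 -506.8 -179.9] len 541.2
rot 1 [ 0.0081  0.0061 -1.8009] deg 103.2
rot -1 [-0.2551 -0.2743  1.3248] deg 78.9
```

```bash
python3 -m handwheel '[[3,-25.3,0,0,0,-0.09],[3,-25.3,0,0,0,-0.09],[3,-25.3,0,0,0,-0.09],[3,-25.3,0,0,0,-0.09],[3,-25.3,0,0,0,-0.09],[3,-25.3,0,0,0,-0.09],[3,-25.3,0,0,0,-0.09],[3,-25.3,0,0,0,-0.09],[3,-25.3,0,0,0,-0.09],[3,-25.3,0,0,0,-0.09],[3,-25.3,0,0,0,-0.09],[3,-25.3,0,0,0,-0.09],[3,-25.3,0,0,0,-0.09],[3,-25.3,0,0,0,-0.09],[3,-25.3,0,0,0,-0.09],[3,-25.3,0,0,0,-0.09],[3,-25.3,0,0,0,-0.09],[3,-25.3,0,0,0,-0.09],[3,-25.3,0,0,0,-0.09],[3,-25.3,0,0,0,-0.09]]'
python3 -m handwheel '[[0,0,-30,0,0,0],[0,0,-30,0,0,0],[0,0,-30,0,0,0],[0,0,-20,0,0,0],[0,0,-10,0,0,0],[0,0,0,0,0,0],[0,0,0,0,0,0]]'
python3 - <<'E'
from h import *
goal(TC+tyv*.045+tx*.0015+[0,0,.0365],TD,-tyv)
w=capture("wrist"); save(w,"w25")
E
```

```text
time: 36.85
tool_pos: [0.5342, -0.3262, 0.208]
eef_rot: [0.527, 0.555, 0.44, -0.47]
contact_force: [0.8, 0.1, -1.4]
gripper_width: 0.0103
time: 37.43
tool_pos: [0.5347, -0.3253, 0.0891]
eef_rot: [0.529, 0.554, 0.44, -0.469]
contact_force: [0.3, 1.0, -1.0]
gripper_width: 0.0105
t 37.43 tcp [ 0.5347 -0.3253  0.0891] w 0.0105 F [ 0.3  1.  -1. ]
shift [  3.3  -0.9 -52.6] len 52.8
rot 1 [-0.0012 -0.0013 -0.0004] deg 0.1
rot -1 [-0.5426  0.0275  3.0941] deg 180.0
```

View pics/w25.png

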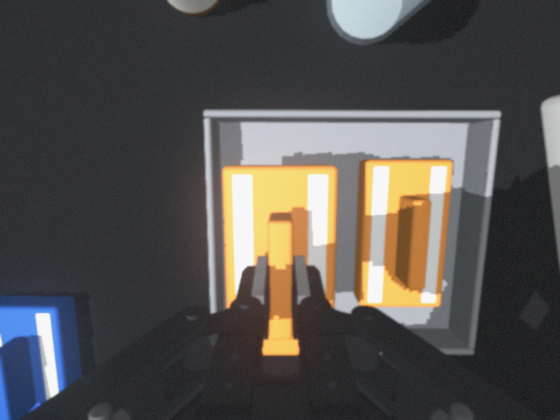

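```bash
python3 -m handwheel '[[2,-1,-20,0,0,0],[0,0,-15,0,0,0],[0,0,-10,0,0,0],[0,0,-5,0,0,0],[0,0,-2.5,0,0,0],[0,0,0,0,0,0],[0,0,0,0,0,0]]'
python3 -m handwheel '[[0,0,0,0,0,0],[0,0,0,0,0,0],[0,0,0,0,0,0],[0,0,0,0,0,0],[0,0,15,0,0,0],[0,0,30,0,0,0],[0,0,35,0,0,0],[0,0,35,0,0,0],[0,0,35,0,0,0],[0,0,0,0,0,0]]' -0.05
python3 - <<'E'
from h import *
goal([.436,-.118,.2])
w=capture("wrist"); save(w,"w26")
q=capture("top"); save(q,"t26")
for pp in (w,q):
  for d in regions_of(pp,"fresh1_mid")[:4]:
    r=rect(pp,d["mask"],.022); print(round(d["score"],2),np.round(d["bbox"]),d["mask"].sum(),np.round(r[0]),np.round(r[1]),round(r[2],1))
E
```

```text
time: 38.07
tool_pos: [0.5374, -0.327, 0.0381]
eef_rot: [0.53, 0.554, 0.44, -0.469]
contact_force: [1.5, -0.4, -0.2]
gripper_width: 0.0104
time: 38.9
tool_pos: [0.5407, -0.3297, 0.197]
eef_rot: [0.534, 0.554, 0.435, -0.468]
contact_force: [0.0, -1.4, 0.9]
gripper_width: 0.0404
t 38.9 tcp [ 0.5407 -0.3297  0.197 ] w 0.0404 F [ 0.  -1.4  0.9]
shift [-104.7  211.7    3. ] len 236.2
0.87 [102. 312.  62.  96.] 4930 [ 440. -121.] [ 70. 115.] 86.0
0.55 [206.  37.  63.  70.] 3060 [ 728. -269.] [74. 47.] 25.6
0.92 [301. 248.  23.  38.] 680 [ 436. -118.] [ 60. 109.] 86.4
0.81 [172. 291.  24.  36.] 814 [303. 264.] [112.  67.] 3.0
0.67 [183. 205. 118. 108.] 7092 [561. 242.] [307. 374.] 8.5
```

View pics/w26.png

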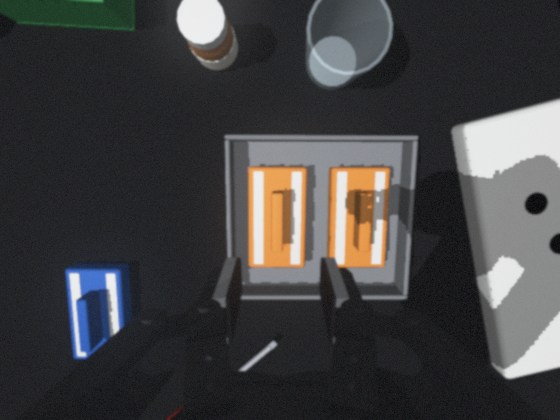

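View pics/t26.png

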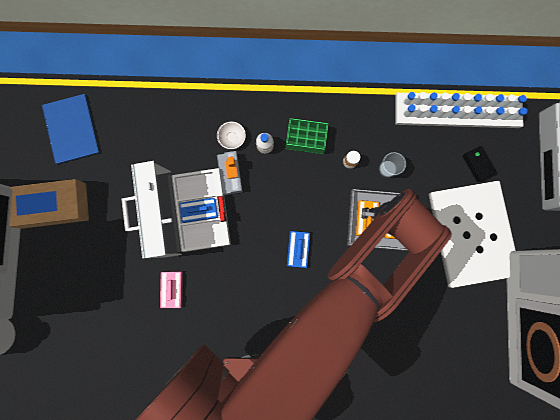

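```bash
python3 -m handwheel '[[-13,26.5,0,0,0,0],[-13,26.5,0,0,0,0],[-13,26.5,0,0,0,0],[-13,26.5,0,0,0,0],[-13,26.5,0,0,0,0],[-13,26.5,0,0,0,0],[-13,26.5,0,0,0,0],[-13,26.5,0,0,0,0],[0,0,-40,0,0,0],[0,0,-20,0,0,0],[0,0,0,0,0,0],[0,0,0,0,0,0]]' -0.05
python3 - <<'E'
from h import *
fy=np.radians(-3.6); fx=np.array([np.cos(fy),np.sin(fy),0]); fyv=np.array([-np.sin(fy),np.cos(fy),0])
goal([.4395,-.118,.03],fx*np.sin(np.radians(10))-ZU*np.cos(np.radians(10)),-fyv)
w=capture("wrist"); save(w,"w27")
d=regions_of(w,"fresh1_mid")[0]; r=rect(w,d["mask"],.022); print(d["score"],r)
Fc=np.array([.438,-.118,0])
print(proj(w,[Fc+fx*a*.03+fyv*b*.006+[0,0,.046] for a in(-1,1) for b in(-1,1)]).round())
print(proj(w,[Fc+fx*a*.055+fyv*b*.031+[0,0,.022] for a in(-1,1) for b in(-1,1)]).round())
E
```

```text
time: 40.1
tool_pos: [0.4311, -0.1135, 0.1248]
eef_rot: [0.527, 0.553, 0.442, -0.47]
contact_force: [-1.1, -0.3, 0.6]
gripper_width: 0.0404
t 40.1 tcp [ 0.4311 -0.1135  0.1248] w 0.0404 F [-1.1 -0.3  0.6]
shift [  8.4  -4.5 -94.8] len 95.3
rot 1 [-0.0031 -0.0053 -0.0092] deg 0.6
rot -1 [-0.5349  0.0269  3.0869] deg 179.5
0.81 ((437.066162109375, -116.15982055664062), (61.36823272705078, 109.26224517822266), 85.99180603027344)
[[294. 262.]
 [279. 262.]
 [295. 186.]
 [279. 186.]]
[[321. 280.]
 [250. 279.]
 [325. 153.]
 [249. 152.]]
```

View pics/w27.png

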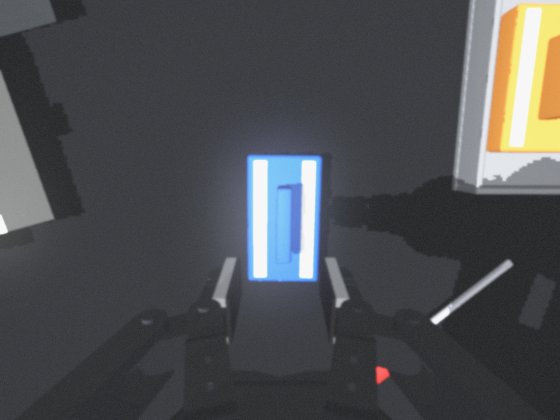

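```bash
python3 -m handwheel '[[7.5,-2.5,-20,0,0,-0.015],[0,0,-30,0,0,0],[0,0,-25,0,0,0],[0,0,-12,0,0,0],[0,0,-8,0,0,0],[0,0,0,0,0,0],[0,0,0,0,0,0]]' -0.05
python3 - <<'E'
from h import *
goal([.4385,-.116,.03])
w=capture("wrist"); save(w,"w28")
E
```

```text
time: 40.78
tool_pos: [0.4413, -0.1177, 0.0329]
eef_rot: [0.526, 0.557, 0.435, -0.473]
contact_force: [-1.0, 0.4, -0.1]
gripper_width: 0.0405
t 40.78 tcp [ 0.4413 -0.1177  0.0329] w 0.0405 F [-1.   0.4 -0.1]
shift [-2.8  1.7 -2.9] len 4.4
```

View pics/w28.png

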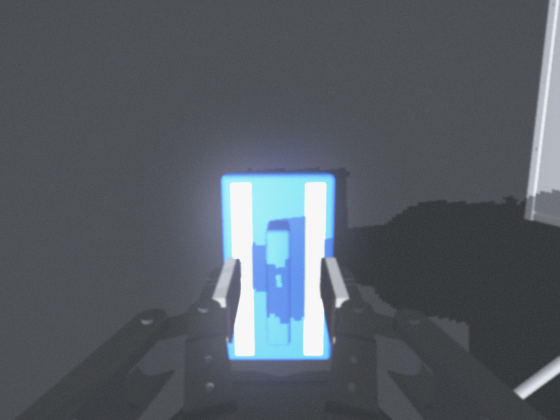

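```bash
python3 -m handwheel '[[-1,1.5,-3,0,0,0],[0,0,0,0,0,0]]' -0.05
python3 -m handwheel '[[0,0,0,0,0,0],[0,0,0,0,0,0],[0,0,0,0,0,0],[0,0,0,0,0,0],[0,0,0,0,0,0],[0,0,0,0,0,0]]' -1 60
python3 - <<'E'
from h import *
goal(U(16,75,200),T10,-YU)
E
python3 -m handwheel '[[0,0,10,0,0,0],[0,0,20,0,0,0],[0,0,35,0,0,0],[0,0,35,0,0,0],[0,0,35,0,0,0],[0,0,35,0,0,0],[0,0,0,0,0,0]]'
python3 - <<'E'
from h import *
goal(U(16,75,200),T10,-YU)
w=capture("wrist"); save(w,"w29")
E
```

```text
time: 41.0
tool_pos: [0.4399, -0.1158, 0.0298]
eef_rot: [0.526, 0.557, 0.435, -0.473]
contact_force: [-0.7, -0.5, -0.3]
gripper_width: 0.041
time: 41.5
tool_pos: [0.4398, -0.1158, 0.0296]
eef_rot: [0.526, 0.557, 0.436, -0.473]
contact_force: [-1.7, 1.1, 6.4]
gripper_width: 0.0104
t 41.5 tcp [ 0.4398 -0.1158  0.0296] w 0.0104 F [-1.7  1.1  6.4]
shift [ 33.7 296.3 170.4] len 343.4
rot 1 [-2.000e-04  1.000e-04  1.814e+00] deg 103.9
rot -1 [ 0.2515  0.2797 -1.3132] deg 78.3
time: 42.08
tool_pos: [0.4431, -0.1174, 0.207]
eef_rot: [0.53, 0.558, 0.432, -0.471]
contact_force: [0.8, -0.5, -0.7]
gripper_width: 0.0109
t 42.08 tcp [ 0.4431 -0.1174  0.207 ] w 0.0109 F [ 0.8 -0.5 -0.7]
shift [ 30.3 297.9  -7. ] len 299.5
rot 1 [-0.006   0.0123  1.814 ] deg 103.9
rot -1 [ 0.2628  0.2851 -1.3131] deg 78.4
```

View pics/w29.png

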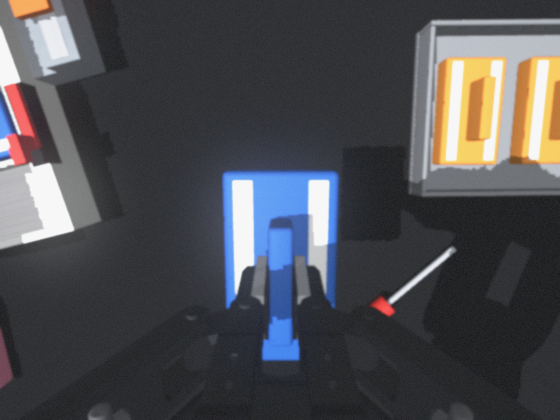

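```bash
python3 -m handwheel '[[1.6,14.9,0,0,0,0.0907],[1.6,14.9,0,0,0,0.0907],[1.6,14.9,0,0,0,0.0907],[1.6,14.9,0,0,0,0.0907],[1.6,14.9,0,0,0,0.0907],[1.6,14.9,0,0,0,0.0907],[1.6,14.9,0,0,0,0.0907],[1.6,14.9,0,0,0,0.0907],[1.6,14.9,0,0,0,0.0907],[1.6,14.9,0,0,0,0.0907],[1.6,14.9,0,0,0,0.0907],[1.6,14.9,0,0,0,0.0907],[1.6,14.9,0,0,0,0.0907],[1.6,14.9,0,0,0,0.0907],[1.6,14.9,0,0,0,0.0907],[1.6,14.9,0,0,0,0.0907],[1.6,14.9,0,0,0,0.0907],[1.6,14.9,0,0,0,0.0907],[1.6,14.9,0,0,0,0.0907],[1.6,14.9,0,0,0,0.0907]]'
python3 -m handwheel '[[0,0,-30,0,0,0],[0,0,-30,0,0,0],[0,0,-20,0,0,0],[0,0,-15,0,0,0],[0,0,0,0,0,0],[0,0,0,0,0,0]]'
python3 - <<'E'
from h import *
goal(U(18,75,60),T10,-YU)
w=capture("wrist"); save(w,"w30")
x=[U(14.5+a*59,75+b*35,50) for a in(-1,1) for b in(-1,1)]; print(proj(w,x).round())
E
```

```text
time: 43.8
tool_pos: [0.47, 0.1829, 0.1965]
eef_rot: [0.695, -0.002, 0.709, 0.124]
contact_force: [0.5, -0.1, -1.7]
gripper_width: 0.0108
time: 44.3
tool_pos: [0.4693, 0.1823, 0.1017]
eef_rot: [0.694, -0.0, 0.709, 0.122]
contact_force: [0.5, -0.1, -1.8]
gripper_width: 0.0105
t 44.3 tcp [0.4693 0.1823 0.1017] w 0.0105 F [ 0.5 -0.1 -1.8]
shift [  3.8   0.2 -41.7] len 41.9
rot 1 [ 0.0012 -0.0054  0.0001] deg 0.3
rot -1 [-0.103   0.5352 -3.0929] deg 179.9
[[334. 329.]
 [237. 328.]
 [339. 164.]
 [233. 164.]]
```

View pics/w30.png

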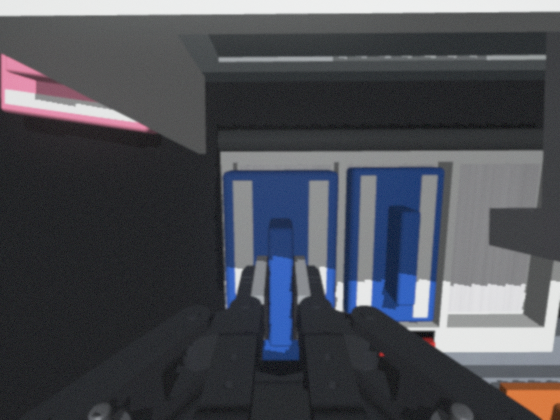

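```bash
python3 -m handwheel '[[3.8,0.2,0,0,0,0],[0,0,-10,0,0,0],[0,0,-10,0,0,0],[0,0,-6,0,0,0],[0,0,0,0,0,0]]'
python3 - <<'E'
from h import *
goal(U(18,75,60),T10,-YU)
E
python3 -m handwheel '[[0,0,-6,0,0,0],[0,0,-5,0,0,0],[0,0,-4,0,0,0],[0,0,0,0,0,0],[0,0,0,0,0,0]]'
python3 - <<'E'
from h import *
goal(U(18,75,60),T10,-YU)
w=capture("wrist"); save(w,"w31")
E
```

```text
time: 44.77
tool_pos: [0.4736, 0.1824, 0.076]
eef_rot: [0.695, -0.0, 0.708, 0.122]
contact_force: [-0.0, 0.0, -1.9]
gripper_width: 0.0102
t 44.77 tcp [0.4736 0.1824 0.076 ] w 0.0102 F [-0.   0.  -1.9]
shift [ -0.5   0.1 -16. ] len 16.0
rot 1 [ 0.0011 -0.0037  0.0001] deg 0.2
rot -1 [-0.1004  0.5355 -3.0932] deg 180.0
time: 45.18
tool_pos: [0.4749, 0.1827, 0.0627]
eef_rot: [0.696, -0.0, 0.708, 0.123]
contact_force: [0.6, 0.8, -2.6]
gripper_width: 0.0106
t 45.18 tcp [0.4749 0.1827 0.0627] w 0.0106 F [ 0.6  0.8 -2.6]
shift [-1.8 -0.2 -2.7] len 3.2
rot 1 [ 0.0007 -0.001   0.0001] deg 0.1
rot -1 [-0.0963  0.5362 -3.0938] deg 180.0
```

View pics/w31.png

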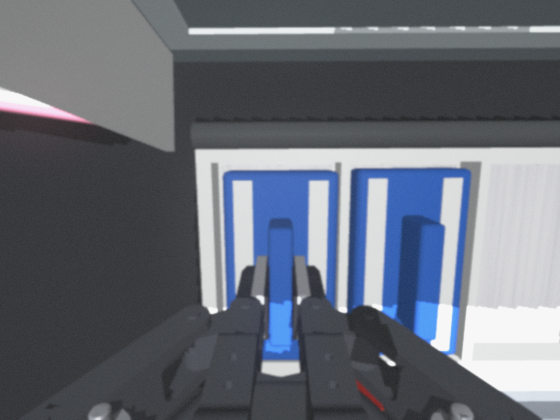

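Inside the pocket. I'll lower the last 3 mm and release.

```bash
python3 -m handwheel '[[0,0,-2.5,0,0,0],[0,0,-1,0,0,0],[0,0,0,0,0,0],[0,0,0,0,0,0]]'
python3 -m handwheel '[[0,0,0,0,0,0],[0,0,0,0,0,0],[0,0,0,0,0,0],[0,0,0,0,0,0],[0,0,15,0,0,0],[0,0,30,0,0,0],[0,0,35,0,0,0],[0,0,35,0,0,0],[0,0,35,0,0,0],[0,0,0,0,0,0]]' -0.1
python3 - <<'E'
from h import *
s=tool()[0]; print(s["joint_positions"].round(2))
goal([.515,.375,.29],[0,0,-1],XU)
w=capture("wrist"); save(w,"w32")
q=capture("scene"); save(q,"s32")
E
```

```text
time: 45.57
tool_pos: [0.4753, 0.1827, 0.0597]
eef_rot: [0.696, -0.0, 0.707, 0.123]
contact_force: [0.5, 0.5, -0.4]
gripper_width: 0.0107
time: 46.4
tool_pos: [0.4795, 0.1833, 0.2179]
eef_rot: [0.701, -0.0, 0.703, 0.123]
contact_force: [1.0, 0.5, 1.6]
gripper_width: 0.0384
[ 0.1  -0.06  1.86  0.18  1.35 -0.12]
t 46.4 tcp [0.4795 0.1833 0.2179] w 0.0384 F [1.  0.5 1.6]
shift [ 35.5 191.7  72.1] len 207.8
rot 1 [-0.122  -0.1497  1.5655] deg 90.4
rot -1 [-0.1498  0.1221 -1.5675] deg 90.5
```

View pics/w32.png

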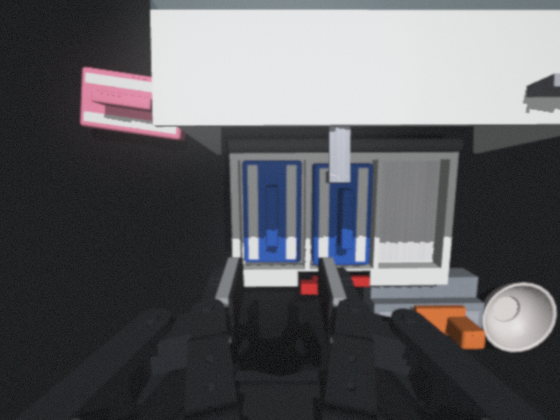

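View pics/s32.png

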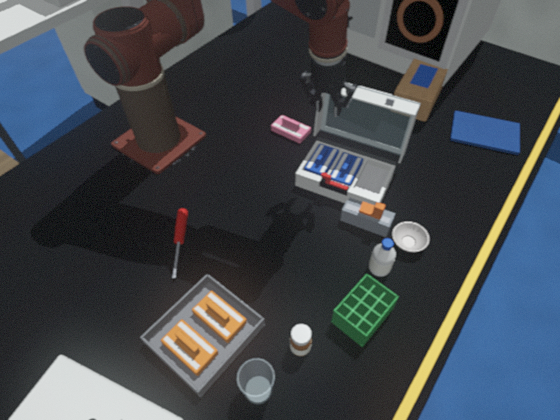

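```bash
python3 -m handwheel '[[0,0,36,0,0,0],[0,0,36,0,0,0],[2.7,14.8,0,-0.0094,-0.0115,0.1204],[2.7,14.8,0,-0.0094,-0.0115,0.1204],[2.7,14.8,0,-0.0094,-0.0115,0.1204],[2.7,14.8,0,-0.0094,-0.0115,0.1204],[2.7,14.8,0,-0.0094,-0.0115,0.1204],[2.7,14.8,0,-0.0094,-0.0115,0.1204],[2.7,14.8,0,-0.0094,-0.0115,0.1204],[2.7,14.8,0,-0.0094,-0.0115,0.1204],[2.7,14.8,0,-0.0094,-0.0115,0.1204],[2.7,14.8,0,-0.0094,-0.0115,0.1204],[2.7,14.8,0,-0.0094,-0.0115,0.1204],[2.7,14.8,0,-0.0094,-0.0115,0.1204],[2.7,14.8,0,-0.0094,-0.0115,0.1204],[0,0,0,0,0,0]]' -0.2 30
python3 - <<'E'
from h import *
goal([.515,.375,.1625],[0,0,-1],XU)
w=capture("wrist"); save(w,"w33")
E
```

```text
time: 47.83
tool_pos: [0.509, 0.3771, 0.2786]
eef_rot: [-0.449, 0.546, -0.457, -0.54]
contact_force: [-0.4, -0.0, -0.1]
gripper_width: 0.0343
t 47.83 tcp [0.509  0.3771 0.2786] w 0.0343 F [-0.4 -0.  -0.1]
shift [   6.    -2.1 -116.1] len 116.3
rot 1 [ 0.0143 -0.0013 -0.005 ] deg 0.9
rot -1 [2.1000e-03 2.2400e-02 3.1365e+00] deg 179.7
```

View pics/w33.png

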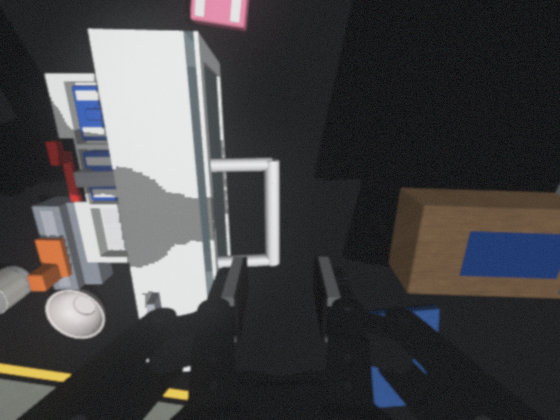

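```bash
python3 -m handwheel '[[4,-2,-35,0.0143,-0.0013,-0.005],[0,0,-30,0,0,0],[0,0,-20,0,0,0],[0,0,0,0,0,0]]' -0.2 30
python3 - <<'E'
from h import *
goal([.515,.375,.1625],[0,0,-1],XU)
w=capture("wrist"); save(w,"w34")
E
```

```text
time: 48.22
tool_pos: [0.5108, 0.3699, 0.189]
eef_rot: [0.455, -0.538, 0.461, 0.54]
contact_force: [0.2, 0.2, -1.1]
gripper_width: 0.034
t 48.22 tcp [0.5108 0.3699 0.189 ] w 0.034 F [ 0.2  0.2 -1.1]
shift [  4.2   5.1 -26.5] len 27.3
rot 1 [ 0.0048 -0.0077  0.0113] deg 0.8
rot -1 [-0.012  -0.0075 -3.1302] deg 179.4
```

View pics/w34.png

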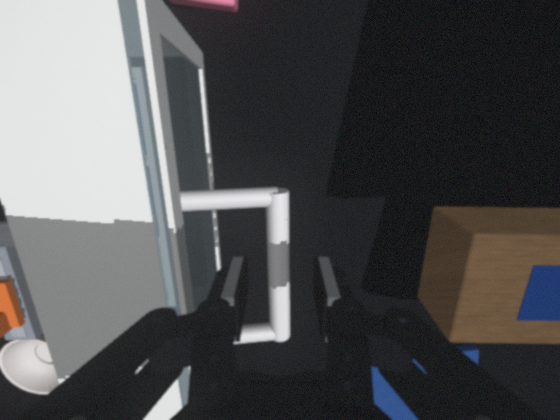

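```bash
python3 -m handwheel '[[3,2,-15,0,0,0],[0,0,-11,0,0,0],[0,0,0,0,0,0],[0,0,0,0,0,0]]' -0.2 30
python3 -m handwheel '[[0,0,0,0,0,0],[0,0,0,0,0,0],[0,0,0,0,0,0],[0,0,0,0,0,0],[0,0,0,0,0,0],[0,0,0,0,0,0]]' -1 30
python3 - <<'E'
from h import *
goal([.515,.375,.1625],[0,0,-1],XU)
P=lambda th: U(88.5-141*np.cos(th)+90*np.sin(th),0,50+141*np.sin(th)+90*np.cos(th))*1000
ths=np.linspace(1.7,0,23)
print((P(1.7)-P(0)).round(1))
for a,b in zip(ths[:-1],ths[1:]): print(round(b,2),(P(b)-P(a)).round(1))
E
```

```text
time: 48.6
tool_pos: [0.5171, 0.3749, 0.1701]
eef_rot: [-0.457, 0.54, -0.456, -0.539]
contact_force: [0.7, 0.1, -0.7]
gripper_width: 0.0343
time: 49.1
tool_pos: [0.5176, 0.3742, 0.1707]
eef_rot: [-0.457, 0.541, -0.456, -0.539]
contact_force: [1.5, -5.0, -0.9]
gripper_width: 0.01
t 49.1 tcp [0.5176 0.3742 0.1707] w 0.01 F [ 1.5 -5.  -0.9]
shift [-2.6  0.8 -8.2] len 8.7
rot 1 [0.0002 0.0036 0.0078] deg 0.5
rot -1 [ 5.6000e-03 -3.0000e-04 -3.1338e+00] deg 179.6
[-43.1 244.6  38.2]
1.62 [  1.8 -10.1   7.9]
1.55 [  1.9 -10.6   7.1]
1.47 [  2.  -11.1   6.2]
1.39 [  2.  -11.6   5.4]
1.31 [  2.1 -12.    4.4]
1.24 [  2.2 -12.3   3.5]
1.16 [  2.2 -12.5   2.5]
1.08 [  2.2 -12.6   1.5]
1.0 [  2.2 -12.7   0.5]
0.93 [  2.2 -12.7  -0.5]
0.85 [  2.2 -12.6  -1.5]
0.77 [  2.2 -12.5  -2.5]
0.7 [  2.2 -12.3  -3.4]
0.62 [  2.1 -12.   -4.4]
0.54 [  2.  -11.6  -5.3]
0.46 [  2.  -11.2  -6.2]
0.39 [  1.9 -10.7  -7.1]
0.31 [  1.8 -10.1  -7.9]
0.23 [ 1.7 -9.5 -8.6]
0.15 [ 1.5 -8.8 -9.4]
0.08 [  1.4  -8.  -10. ]
0.0 [  1.3  -7.3 -10.6]
```

```bash
python3 -m handwheel '[[0,0,0,0,0,0],[0,0,0,0,0,0],[-1,0,-8,0,0,0],[0,0,0,0,0,0]]' -0.3 30
python3 -m handwheel '[[0,0,0,0,0,0],[0,0,0,0,0,0],[0,0,0,0,0,0],[0,0,0,0,0,0],[0,0,0,0,0,0]]' -1 30
python3 -m handwheel '[[1.8,-10.1,7.9,0,0,0],[1.9,-10.6,7.1,0,0,0],[2,-11.1,6.2,0,0,0],[2,-11.6,5.4,0,0,0],[0,0,0,0,0,0]]'
python3 -m handwheel '[[2.1,-12,4.4,0,0,0],[2.2,-12.3,3.5,0,0,0],[2.2,-12.5,2.5,0,0,0],[2.2,-12.6,1.5,0,0,0],[2.2,-12.7,0.5,0,0,0],[0,0,0,0,0,0]]'
```

```text
time: 49.43
tool_pos: [0.5175, 0.3777, 0.1652]
eef_rot: [-0.46, 0.541, -0.453, -0.539]
contact_force: [-1.5, 4.6, 7.8]
gripper_width: 0.03
time: 49.85
tool_pos: [0.5166, 0.3759, 0.1632]
eef_rot: [-0.458, 0.54, -0.455, -0.54]
contact_force: [0.6, 3.4, 4.8]
gripper_width: 0.0108
time: 50.27
tool_pos: [0.5245, 0.3328, 0.1924]
eef_rot: [-0.459, 0.54, -0.454, -0.54]
contact_force: [-4.6, 2.7, 15.3]
gripper_width: 0.0109
time: 50.77
tool_pos: [0.5362, 0.2687, 0.2046]
eef_rot: [-0.459, 0.541, -0.455, -0.539]
contact_force: [-2.2, -3.7, 16.4]
gripper_width: 0.0108
```

```bash
python3 -m handwheel '[[2.2,-12.7,1,0,0,0],[2.2,-12.6,-0.5,0,0,0],[2.2,-12.5,-2,0,0,0],[2.2,-12.3,-3.4,0,0,0],[2.1,-12,-4.4,0,0,0],[0,0,0,0,0,0]]'
python3 - <<'E'
from h import *
s,_=tool(); d=(s["tool_pos"]-np.array([.5582,.1258,.1221]))*1000; print(d.round(1))
q=capture("scene"); save(q,"s35",(220,30,440,230),3)
w=capture("wrist"); save(w,"w35")
E
```

```text
time: 51.27
tool_pos: [0.5475, 0.205, 0.1922]
eef_rot: [-0.458, 0.541, -0.456, -0.538]
contact_force: [6.6, -2.7, 1.1]
gripper_width: 0.0107
[-10.7  79.2  70.1]
```

View pics/s35.png

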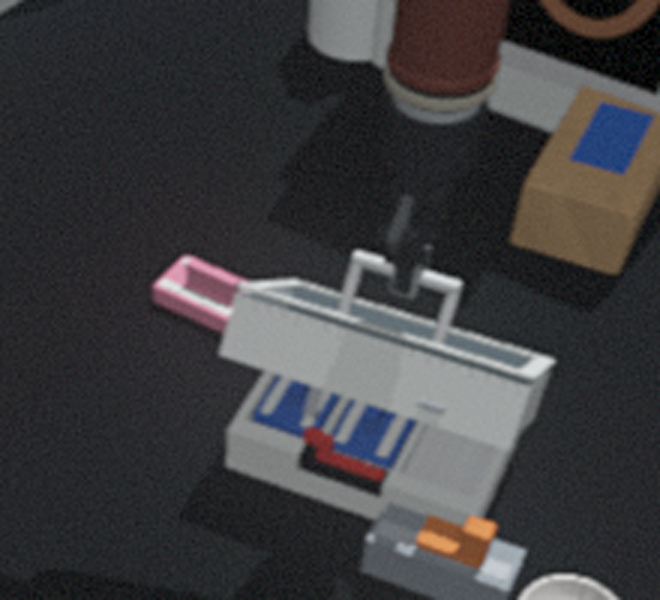

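View pics/w35.png

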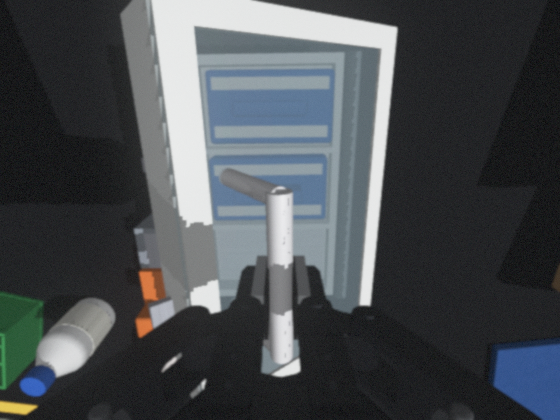

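```bash
python3 -m handwheel '[[2,-11.6,-5.3,0,0,0],[2,-11.2,-6.2,0,0,0],[1.9,-10.7,-7.1,0,0,0],[1.5,-10.1,-7.9,0,0,0],[0,0,0,0,0,0]]'
python3 -m handwheel '[[1.3,-9.5,-8.6,0,0,0],[1,-8.8,-9.4,0,0,0],[0.7,-8,-10,0,0,0],[0,0,0,0,0,0]]'
python3 - <<'E'
from h import *
goal([.5582,.1258,.1221])
E
```

```text
time: 51.78
tool_pos: [0.5552, 0.1615, 0.1646]
eef_rot: [-0.459, 0.541, -0.455, -0.538]
contact_force: [12.1, -0.9, -4.5]
gripper_width: 0.0108
time: 52.12
tool_pos: [0.5595, 0.1355, 0.1371]
eef_rot: [-0.459, 0.542, -0.455, -0.537]
contact_force: [15.6, -0.8, -4.3]
gripper_width: 0.0108
t 52.12 tcp [0.5595 0.1355 0.1371] w 0.0108 F [15.6 -0.8 -4.3]
shift [ -1.3  -9.7 -15. ] len 17.9
```

```bash
python3 -m handwheel '[[-1.5,-5,-7,0,0,0],[-0.5,-4.5,-8,0,0,0],[0,0,-1,0,0,0],[0,0,0,0,0,0]]'
python3 - <<'E'
from h import *
goal([.5582,.1258,.1221])
q=capture("scene"); save(q,"s36",(260,80,440,260),4)
E
```

```text
time: 52.45
tool_pos: [0.5604, 0.1263, 0.1238]
eef_rot: [-0.461, 0.544, -0.453, -0.535]
contact_force: [20.3, -1.3, -2.1]
gripper_width: 0.0105
t 52.45 tcp [0.5604 0.1263 0.1238] w 0.0105 F [20.3 -1.3 -2.1]
shift [-2.2 -0.5 -1.7] len 2.8
```

View pics/s36.png

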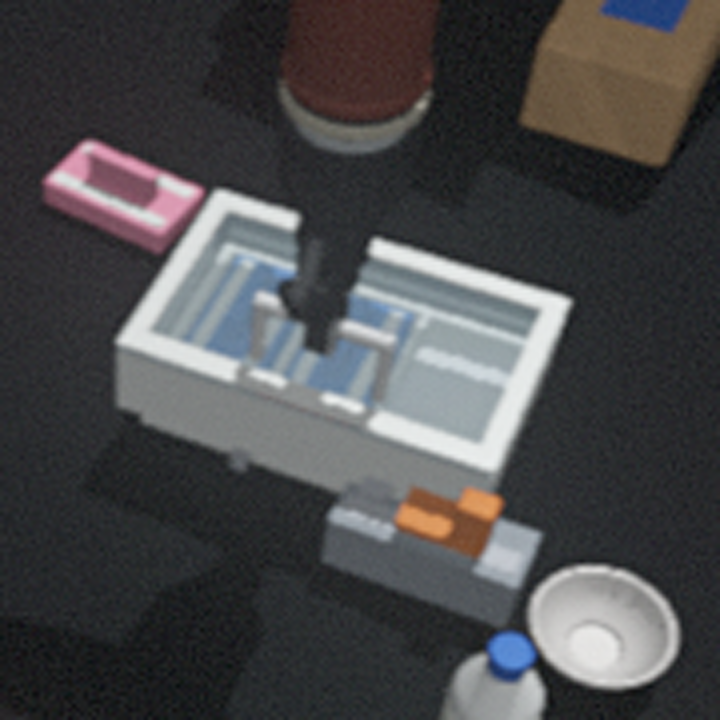

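```bash
python3 -m handwheel '[[-1,0,-3,0,0,0],[0,0,-3,0,0,0],[0,0,-2,0,0,0],[0,0,0,0,0,0],[0,0,0,0,0,0]]'
```

```text
time: 52.92
tool_pos: [0.5609, 0.1262, 0.1224]
eef_rot: [-0.461, 0.546, -0.452, -0.534]
contact_force: [2.7, -5.2, 35.8]
gripper_width: 0.0107
```

```bash
python3 -m handwheel '[[0,0,3,0,0,0],[0,0,0,0,0,0],[0,0,0,0,0,0],[0,0,0,0,0,0],[0,0,20,0,0,0],[0,0,30,0,0,0],[0,0,30,0,0,0],[0,0,30,0,0,0],[0,0,0,0,0,0]]' -0.2
python3 - <<'E'
from h import *
goal([.6938,.0965,.2347],[0,0,-1],-YU)
E
```

```text
time: 53.67
tool_pos: [0.5558, 0.1283, 0.2324]
eef_rot: [-0.459, 0.543, -0.454, -0.537]
contact_force: [1.9, 0.0, 1.6]
gripper_width: 0.0342
t 53.67 tcp [0.5558 0.1283 0.2324] w 0.0342 F [1.9 0.  1.6]
shift [138.  -31.8   2.3] len 141.7
rot 1 [ 0.0071  0.01   -1.5635] deg 89.6
rot -1 [-0.01    0.0071  1.5781] deg 90.4
```

```bash
python3 -m handwheel '[[10.6,-2.4,0,0,0,-0.1203],[10.6,-2.4,0,0,0,-0.1203],[10.6,-2.4,0,0,0,-0.1203],[10.6,-2.4,0,0,0,-0.1203],[10.6,-2.4,0,0,0,-0.1203],[10.6,-2.4,0,0,0,-0.1203],[10.6,-2.4,0,0,0,-0.1203],[10.6,-2.4,0,0,0,-0.1203],[10.6,-2.4,0,0,0,-0.1203],[10.6,-2.4,0,0,0,-0.1203],[10.6,-2.4,0,0,0,-0.1203],[10.6,-2.4,0,0,0,-0.1203],[10.6,-2.4,0,0,0,-0.12],[0,0,0,0,0,0],[0,0,0,0,0,0]]' 0.1 40
python3 - <<'E'
from h import *
goal([.6938,.0965,.065],[0,0,-1],-YU)
w=capture("wrist"); save(w,"w37")
E
```

```text
time: 54.92
tool_pos: [0.6902, 0.0967, 0.2245]
eef_rot: [0.703, -0.064, 0.705, 0.062]
contact_force: [-0.6, 0.2, -0.1]
gripper_width: 0.0471
t 54.92 tcp [0.6902 0.0967 0.2245] w 0.0471 F [-0.6  0.2 -0.1]
shift [   3.6   -0.2 -159.5] len 159.5
rot 1 [ 0.0031 -0.0021 -0.0029] deg 0.3
rot -1 [0.0034 0.0049 3.1387] deg 179.8
```

View pics/w37.png

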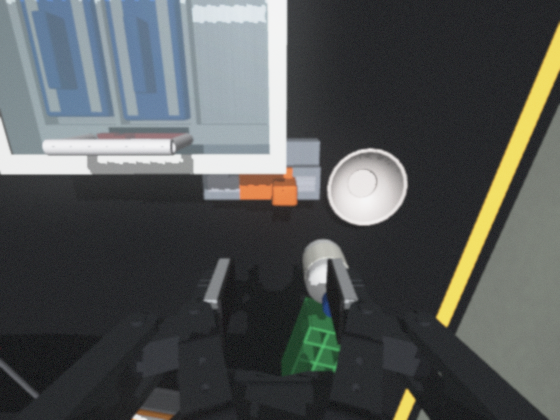

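```bash
python3 -m handwheel '[[3,0,-30,0,0,0],[0,0,-35,0,0,0],[0,0,-35,0,0,0],[0,0,-30,0,0,0],[0,0,-15,0,0,0],[0,0,-10,0,0,0],[0,0,-3,0,0,0],[0,0,0,0,0,0],[0,0,0,0,0,0]]' 0.1 40
python3 -m handwheel '[[0,0,0,0,0,0],[0,0,0,0,0,0],[0,0,0,0,0,0],[0,0,0,0,0,0],[0,0,0,0,0,0],[0,0,0,0,0,0]]' -1 40
python3 - <<'E'
from h import *
goal([.6938,.0965,.0665],[0,0,-1],-YU)
w=capture("wrist"); save(w,"w38")
E
```

```text
time: 55.72
tool_pos: [0.6954, 0.097, 0.0711]
eef_rot: [0.706, -0.063, 0.703, 0.061]
contact_force: [0.8, 0.8, 0.5]
gripper_width: 0.0468
time: 56.22
tool_pos: [0.6939, 0.0966, 0.0713]
eef_rot: [0.705, -0.063, 0.704, 0.06]
contact_force: [-6.8, -1.3, 8.8]
gripper_width: 0.0229
t 56.22 tcp [0.6939 0.0966 0.0713] w 0.0229 F [-6.8 -1.3  8.8]
shift [-0.1 -0.1 -4.8] len 4.8
rot 1 [ 0.0036  0.0011 -0.    ] deg 0.2
rot -1 [-1.8000e-03  5.6000e-03  3.1416e+00] deg 180.0
```

View pics/w38.png

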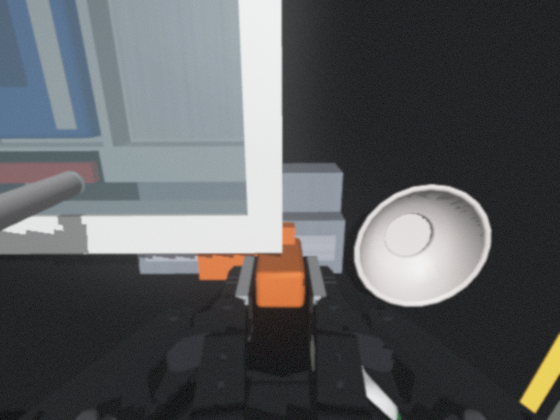

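Gripped the latch. Now I'll slide it back along +y of the unit (35 mm).

```bash
python3 -m handwheel '[[-6,-1,0,0,0,0],[-6,-1,0,0,0,0],[-6,-1.1,0,0,0,0],[-6,-1,0,0,0,0],[-6,-1,0,0,0,0],[-4,-0.8,0,0,0,0],[-3,-0.5,0,0,0,0],[0,0,0,0,0,0],[0,0,0,0,0,0]]'
python3 - <<'E'
from h import *
goal([.6594,.0901,.0713])
w=capture("wrist"); save(w,"w39")
E
```

```text
time: 57.02
tool_pos: [0.6591, 0.0903, 0.0714]
eef_rot: [0.707, -0.063, 0.702, 0.06]
contact_force: [2.4, -0.0, 7.3]
gripper_width: 0.0229
t 57.02 tcp [0.6591 0.0903 0.0714] w 0.0229 F [ 2.4 -0.   7.3]
shift [ 0.3 -0.2 -0.1] len 0.3
```

View pics/w39.png

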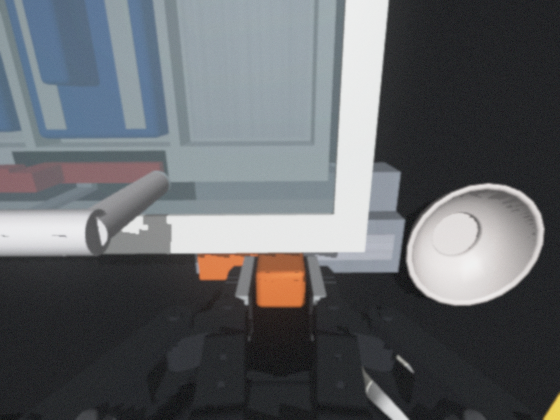

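```bash
python3 -m handwheel '[[-2,-0.4,0,0,0,0],[0,0,0,0,0,0],[0,0,0,0,0,0]]'
python3 -m handwheel '[[-2,-0.4,0,0,0,0],[0,0,0,0,0,0],[0,0,0,0,0,0]]'
```

```text
time: 57.32
tool_pos: [0.6589, 0.0902, 0.0716]
eef_rot: [0.708, -0.063, 0.701, 0.06]
contact_force: [11.0, 1.4, 1.6]
gripper_width: 0.023
time: 57.57
tool_pos: [0.6587, 0.0901, 0.0718]
eef_rot: [0.71, -0.062, 0.699, 0.06]
contact_force: [17.5, 2.5, -1.8]
gripper_width: 0.0234
```

At the end stop. I'll release, lift off and check everything.

```bash
python3 -m handwheel '[[2,0.4,0,0,0,0],[0,0,0,0,0,0],[0,0,0,0,0,0],[0,0,0,0,0,0],[0,0,20,0,0,0],[0,0,30,0,0,0],[0,0,35,0,0,0],[0,0,35,0,0,0],[0,0,30,0,0,0],[0,-30,0,0,0,0],[0,-35,0,0,0,0],[0,-35,0,0,0,0],[0,-35,0,0,0,0],[0,-35,0,0,0,0],[0,0,0,0,0,0]]' 0.1
python3 - <<'E'
from h import *
goal([.6594,.0901,.0713])
w=capture("wrist"); save(w,"w40")
q=capture("scene"); save(q,"s40")
t=capture("top"); save(t,"t40"); save(q,"s40c",(260,110,440,260),4); 
E
```

```text
time: 58.82
tool_pos: [0.6541, -0.0864, 0.2182]
eef_rot: [0.704, -0.062, 0.705, 0.058]
contact_force: [-0.3, 0.5, -0.5]
gripper_width: 0.0469
t 58.82 tcp [ 0.6541 -0.0864  0.2182] w 0.0469 F [-0.3  0.5 -0.5]
shift [   5.3  176.5 -146.9] len 229.7
```

View pics/w40.png

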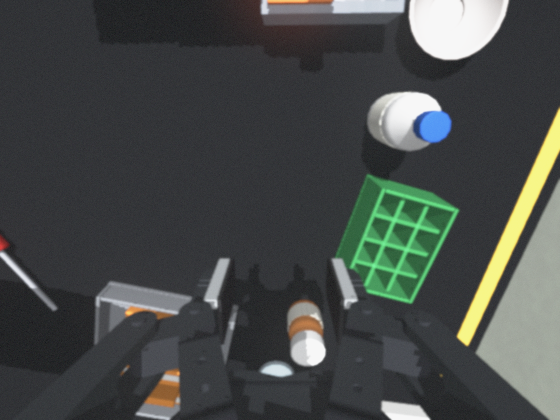

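View pics/s40.png

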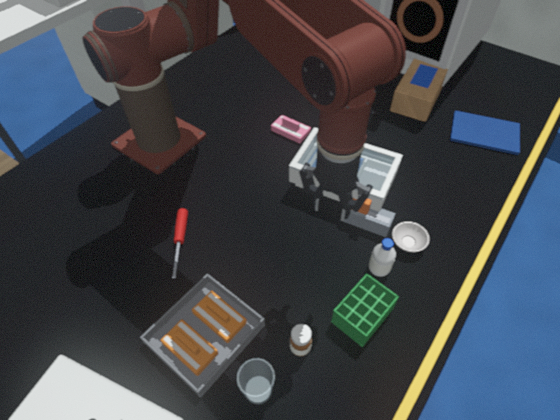

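View pics/t40.png

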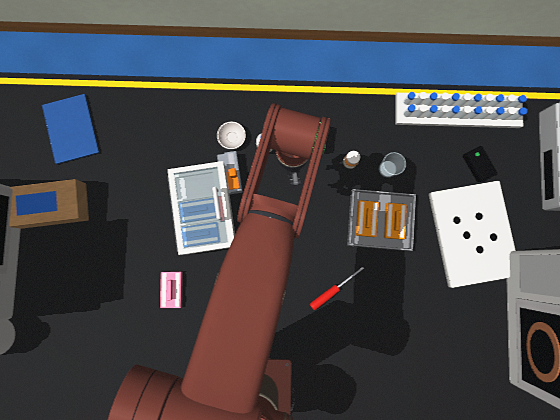

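View pics/s40c.png

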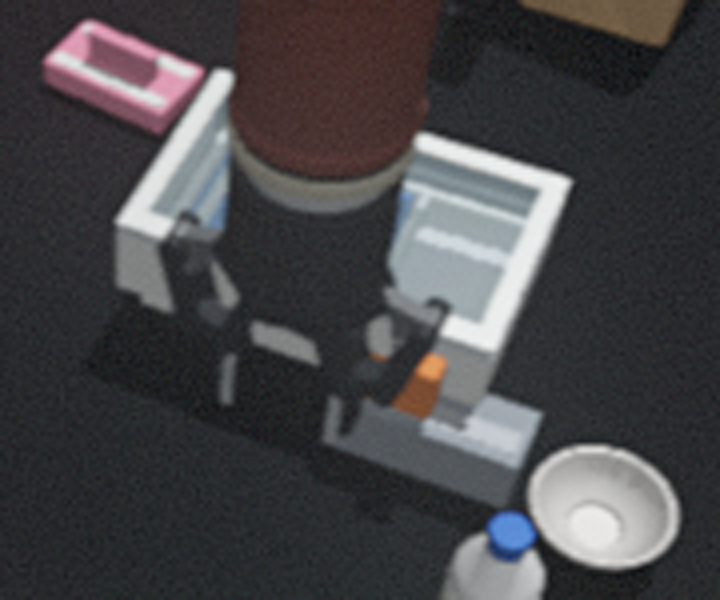

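```bash
python3 -m handwheel '[[-8,-35,0,0,0,0],[-8,-35,0,0,0,0],[-8,-35,0,0,0,0],[-8,-35,0,0,0,0],[-8,-35,0,0,0,0],[-8,-35,0,0,0,0],[0,0,0,0,0,0],[0,0,0,0,0,0]]' 0.1
python3 - <<'E'
from h import *
q=capture("scene"); t=capture("top")
a=cv2.imread("pics/scene0.png"); b=cv2.imread("pics/top0.png")
crop=lambda im:im[110:260,260:440]
o=cv2.cvtColor(q["pixels"],cv2.COLOR_RGB2BGR)
cv2.imwrite("pics/cmp.png",cv2.resize(np.hstack([crop(a),crop(o)]),None,fx=2.2,fy=2.2,interpolation=cv2.INTER_CUBIC))
f=lambda im:(lambda m:np.argwhere(m).mean(0).round(2))((im[...,2]>150)&(im[...,0]<80)&(im[...,1]<160)&(np.arange(420)[:,None]>140)&(np.arange(420)[:,None]<240)&(np.arange(560)>300)&(np.arange(560)<400))
print(f(a),f(o))
E
```

```text
time: 59.63
tool_pos: [0.6067, -0.2901, 0.2183]
eef_rot: [0.705, -0.062, 0.704, 0.06]
contact_force: [1.0, 0.3, 0.4]
gripper_width: 0.047
[204.73 356.09] [204.9  355.83]
```

View pics/cmp.png

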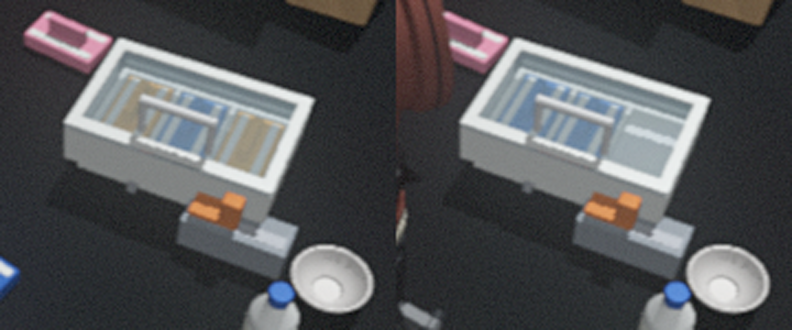

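The side-by-side shows the hood and latch exactly where they were at the start, with two blue cassettes inside and one empty bay.

```bash
python3 -c "
from station import *
print(finish_job())"
```

```text
the job is handed in; nothing more can be done
None
```

The job is done and handed in at about 60 s of the 210 s allowed.

- **What I did:** I opened the latch, raised the hood to its safety catch (about 0.28 rad), pushed the red catch in to its stop and swung the hood up to about 1.7 rad. Both spent cassettes are side by side in the tray. The only fresh blue cassette on the bench is in bay2, and the blue one already in bay1 stayed there, so bay0 is empty. I then closed the hood and slid the latch back to its stop.
- **Last checks:** In the scene camera the hood looks as it did at the start, and the latch is within 0.3 pixel of where it was. Both spent cassettes lie flat, and the bystanders I could see and the pink look-alike look undisturbed. The gripper was in free air.
- **Forces and offsets:** Pushing the catch against its stop briefly gave about 75 N at the fingertips, and pressing the hood shut gave about 36 N. The top camera read 2 to 3 mm off from where the gripper actually met the handle and latch; I corrected for that. No other check disagreed.

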